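# Refit the cleaned couplers and hold the dispensing valve open

## Task

The two cleaned steel couplers go back where they fit: first set the narrow one down over the thin upright spigot on its stand and let go of it. Then press the wide one squarely onto the tilted nipple of the dispensing dock until it snaps on, push on to the bottom of the sprung collar's travel, and finish while still gripping it and holding the collar down against its spring. Leave the narrow coupler on its spigot and do not knock over or push away the bottle, jar and cup standing about.

Things in the scene. Friction and masses are not known exactly. Their poses are not given: they have to be found in the camera images.
- wide_center (a point): Wide coupler: loose, bare steel, 0.25 kg, round, 80 mm tall, stands mouth down. Skirt 41 mm diameter up to 40 mm above the mouth; above it a grip neck 26 mm diameter, 40 to 80 mm up. This point: on its axis half-way up, 40 mm above the mouth (20 mm below mid-neck); z from mouth to neck. Bore 36 mm deep: mouth 24 mm, lip 20 mm (2-6 mm in), groove 26 mm (to 20 mm in), then 20 mm.
- narrow_center (a point): Narrow coupler: loose, bare steel, 0.12 kg, round, 72 mm tall, stands mouth down. Skirt 29 mm diameter up to 38 mm above the mouth; above it a grip neck 16 mm diameter, 38 to 72 mm up. This point: on its axis half-way up, 36 mm above the mouth (19 mm below mid-neck); z from mouth to neck. Bore 34 mm deep, 16 mm diameter, mouth 19 mm: fits the thin spigot only.
- spigot_base (a point): Foot of the thin upright spigot on a fixed grey stand 90 x 90 mm. The point: on the spigot's axis, on its round seat (44 mm disc), 28 mm above the table; z up. Spigot 12 mm diameter, 28 mm high, tapered tip. When home the narrow coupler's mouth rests on the seat, its centre 36 mm above this point.
- nipple_tip (a point): Tip of the tilted nipple on the fixed white dock (base 115 x 110 mm, turned differently each time), 109 mm above the table. z: out along the nipple's axis, 25 deg from vertical, leaning roughly to the robot; press along -z. 18 mm diameter, top 5 mm tapers to 12 mm; sloped dock face 38 mm below the tip. Three sprung balls, 2.5 mm proud, 16 mm below the tip, snap in behind the coupler's lip.
- collar_rest (a point): On the nipple's axis at the upper face of the free collar (38 mm disc round the nipple), 22 mm below the tip; fixed point, z along the nipple axis. Wide coupler's centre above the tip: 23 mm at the balls (resists with about 10 N, then snaps on by itself), 18 mm when its mouth meets the collar, 14 mm snapped on, 8 mm at the collar's stop.
- collar (a joint): Sprung collar: 0 free, grows (m) as the coupler's mouth pushes it down the nipple, 0.010 at its hard stop, valve fully open. Spring 2 N at 0, 7 N at the stop. When the push ends it springs back to about 0.003, so it must be held.
- amber_mid (a point): Bystander: small amber glass bottle, 42 mm diameter, 85 mm tall, loose; this point is on its axis 42 mm above the table.
- cup_mid (a point): Bystander: small grey medicine cup, 54 mm diameter, 40 mm tall, loose; this point is on its axis 20 mm above the table.
- jar_mid (a point): Bystander: white jar with a lid, 60 mm diameter, 60 mm tall, loose; this point is on its axis 30 mm above the table.
Things that resemble listed ones, but are neither listed nor needed, are in the scene too. What is shaped like the part that bears narrow_center but red is not meant.

How it is judged:
By the outcome, as a careful person would: the job done as asked, in the order asked, and still so for the second after the job is handed in, while the arm keeps its last pose, push and grip.
It also fails if it takes over 54 s, if anything falls off the work surface, if the arm or the gripper's body presses on something with over 40 N, if the wrist force passes 120 N, or if a joint passes its speed limit or range.

## Robot

A 7-joint arm with a two-finger parallel gripper is mounted at the origin on the work surface. World frame = base frame: x ahead of the robot, y to its left, z up, the work surface at z = 0. Lengths are in m, angles in rad, forces in N, time in s.
With the tool pointing down it reaches from about 0.4 to 0.85 m from the base axis. Payload 4.5 kg.
Tool frame: the origin (TCP) lies between the finger pads; the fingertips stand 11 mm ahead of it and the grasp point (between the pads) lies 8 mm behind it (ctrl.tcp_to_tips is the distance from the TCP to the fingertips, in m); z points along the fingers, x is the direction in which the jaws open and shut, and the axes are right-handed (so a half turn about z gives the same grasp; the last joint's range is limited). The gripper opens to 88 mm and grips with 3 to 60 N. Pads are 18 mm wide; open, the fingers measure 123 mm over their backs; the gripper's body (75 mm by 187 mm) begins 45 mm behind the grasp point.
Start: joints at [-1.12, 0.689, -0.195, 1.565, 0.157, 0.902, -0.215], TCP at [0.253, 0.572, 0.25] pointing down, gripper open.
Joint ranges: [-3.01, 3.01], [-0.46, 2.08], [-1.47, 1.51], [0.13, 2.56], [-1, 4.14], [0.04, 2.09], [-2.66, 2.66]. Speed limits (rad/s): [2.57, 2.57, 3.14, 3.14, 3.14, 3.14, 3.14].

## Interface

Orientations are given as a 3x3 rotation matrix whose columns are the frame's x, y, z axes.
In Python, from bench import ctrl gives the robot as it stands.
- The arm moves only by the tool jog_arm, never from a script. Its argument "targets" is a list of rows, each a list of 6 numbers: the shift along the world's x, y, z in cm, then the turn, a rotation vector about the world's x, y, z in degrees. A call has 1 to 8 rows; each row is the pose to reach, as a shift and turn from the pose commanded when the call began; what a row does not reach only later rows make up. A row lasts 1/12 s, in which the tool goes at most 41.7 mm and 7.16 degrees, less where a joint would pass 70% of its speed; a pose out of reach is approached as far as the arm can. A call with a gripper value outside its range is refused whole. "gripper" is the finger opening in cm, from 0 to 8.81, set as the call begins (left out, the last holds). The fingers move at their own pace and stop on an object; "grip_force" is the grip in N (left out, the last holds). Time passes only in rows, so rows that repeat a pose let the fingers close. It gives the time, the measured TCP pose, the force and the opening at its end, in the units of the state.
- ctrl.observe(): the state, without advancing time (a new reading comes with each control period).
- ctrl.camera(name): name is "side" or "top"; returns (picture, depth): 384x512x3 uint8, red, green, blue; 384x512 float32, m along the optical axis (not along the pixel's ray), 0 where there is no reading.
- ctrl.calibration(name): a dict with "fx", "fy", "cx", "cy" (pixels), "world_from_camera" (4x4, takes a point from camera to world coordinates). Camera axes: x right, y up, looking along -z (the intrinsics and any distortion apply to the point x, -y, -z); pixel columns grow to the right and rows downward; lengths in m; the calibration is good to about 2 mm. A picture is of the moment at which its call begins. calibration takes no time and is no camera call.
- ctrl.finish_job(): hands the job in, once; it reports no verdict.
The state is a dict: "t": time; "joint_pos": joint angles; "qd": joint speeds; "effort": joint torques, N m; "tool_pos": TCP position; "orientation": TCP orientation; "contact_force": force on the tool from outside, world axes, zero at the start; "wrist_torque": the same for the moment, N m; "gripper_width": finger opening in m.
Only numpy, scipy, OpenCV 4.12 (cv2) and the standard library are available. Lean on these libraries where they do the work, as an engineer would, in place of code of your own. Each camera call takes 0.05 s, during which the arm holds its last target.

## Working session

There is one attempt and no reset: what is moved stays moved. The work goes in short steps, Python scripts to look and compute and a tool call to move; the robot and the scene stay as the last step left them, time stands still between calls to the robot, and variables do not carry over. Pictures are saved under pics/ and viewed, and the job is handed in when it is done.

Besides the shell and the picture viewer there is one more tool, called after ">>>" as name(argument=value, ...), one argument or row to a line, values as JSON. jog_arm: Moves the arm, as the interface text tells. Its arguments: {"type":"object","properties":{"targets":{"type":"array"},"gripper":{"type":"number"},"grip_force":{"type":"number"}},"required":["targets"]}

```bash
ls; mkdir -p pics
python3 - <<'E'
from bench import ctrl
import numpy as np, cv2
np.set_printoptions(precision=4,suppress=True)
print(ctrl.observe())
for n in("side","top"):
    p,d=ctrl.camera(n); np.savez(f"{n}0.npz",p=p,d=d); cv2.imwrite(f"pics/{n}0.png",cv2.resize(p[:,:,::-1],(800,600),interpolation=cv2.INTER_CUBIC))
    print(n,ctrl.calibration(n))
E
```

```text
pics
{'t': 0.0, 'joint_pos': array([-1.1202,  0.69  , -0.1945,  1.5663,  0.1573,  0.9025, -0.2151]), 'qd': array([-0.0001, -0.0015,  0.0013, -0.0011, -0.0003,  0.0013,  0.    ]), 'effort': array([ -0.0002, -52.7584,  -1.2671, -15.3427,  -0.0527,   0.0067,
         0.0002]), 'tool_pos': array([0.2528, 0.5709, 0.2489]), 'orientation': array([[ 0.4048,  0.9144, -0.0006],
       [ 0.9144, -0.4048, -0.0017],
       [-0.0018,  0.0001, -1.    ]]), 'contact_force': array([ 0.3994, -0.0993,  0.3545]), 'wrist_torque': array([-0.0059,  0.0133,  0.0376]), 'gripper_width': 0.08795171539569174}
side {'fx': 465.3339135921971, 'fy': 465.3339135921971, 'cx': 252.75810853156474, 'cy': 196.12209432350775, 'world_from_camera': array([[-0.9905,  0.1016, -0.0923,  0.45  ],
       [-0.1363, -0.6474,  0.7499,  0.7765],
       [ 0.0165,  0.7554,  0.6551,  0.7828],
       [ 0.    ,  0.    ,  0.    ,  1.    ]])}
top {'fx': 476.05025174060256, 'fy': 476.05025174060256, 'cx': 246.5252413362167, 'cy': 194.47996489401103, 'world_from_camera': array([[ 0.0057,  0.9828, -0.1846,  0.3867],
       [-1.    ,  0.0052, -0.003 ,  0.0058],
       [-0.002 ,  0.1847,  0.9828,  1.0461],
       [ 0.    ,  0.    ,  0.    ,  1.    ]])}
```

View pics/top0.png

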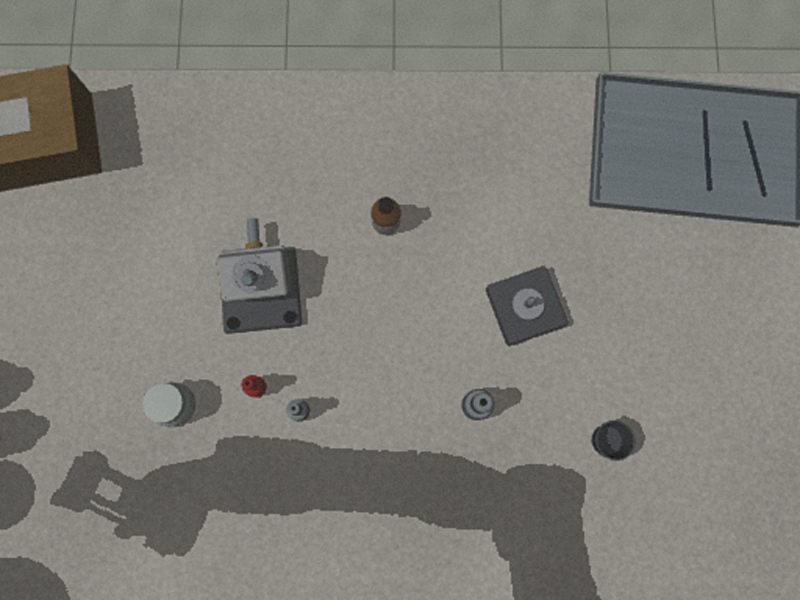

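View pics/side0.png

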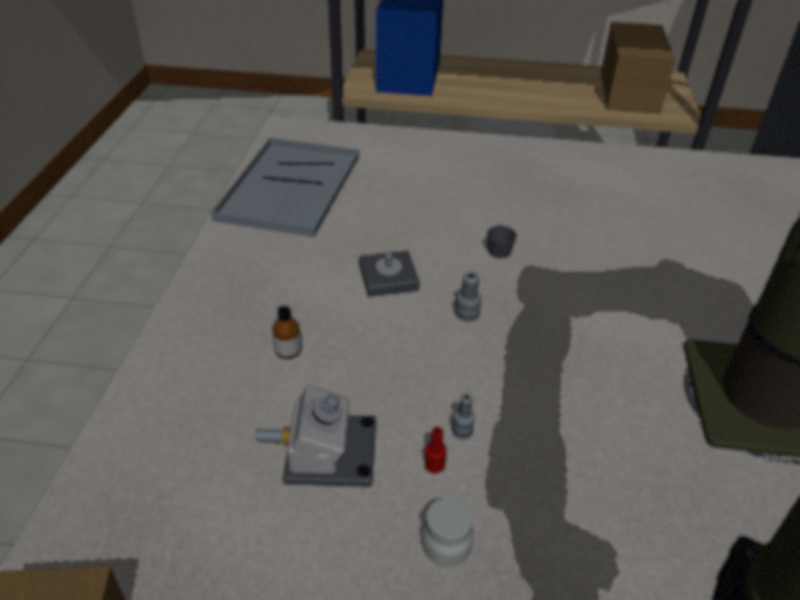

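The top view shows, in 800x600 pixels, the narrow coupler at (297,409), its red look-alike at (253,386) and the wide coupler at (479,403). The spigot stand is at (529,303), the dock nipple at (250,277), the jar at (168,403), the bottle at (386,212) and the cup at (613,440). Next I'll measure these with depth and rays.

```bash
cat > h.py <<'E'
import numpy as np, cv2
from bench import ctrl
np.set_printoptions(precision=4,suppress=True)
def cloud(n,d):
    c=ctrl.calibration(n); T=c["world_from_camera"]
    v,u=np.mgrid[:384,:512]
    P=np.stack([(u-c["cx"])/c["fx"]*d,-(v-c["cy"])/c["fy"]*d,-d],-1)
    W=P@T[:3,:3].T+T[:3,3]; W[d==0]=np.nan
    return W
def ray(n,u,v):
    c=ctrl.calibration(n); T=c["world_from_camera"]
    r=T[:3,:3]@np.array([(u-c["cx"])/c["fx"],-(v-c["cy"])/c["fy"],-1]); return T[:3,3],r/np.linalg.norm(r)
def onz(n,u,v,z):
    o,r=ray(n,u,v); return o+r*(z-o[2])/r[2]
def tri(u1,v1,u2,v2):
    o1,r1=ray("top",u1,v1);o2,r2=ray("side",u2,v2)
    s=np.linalg.lstsq(np.c_[r1,-r2],o2-o1,rcond=None)[0]
    a=o1+s[0]*r1;b=o2+s[1]*r2
    return (a+b)/2,np.linalg.norm(a-b)
def proj(n,X):
    c=ctrl.calibration(n); T=c["world_from_camera"]; p=T[:3,:3].T@(np.asarray(X)-T[:3,3])
    return np.array([c["cx"]+c["fx"]*p[0]/-p[2], c["cy"]-c["fy"]*p[1]/-p[2]])
E
python3 - <<'E'
from h import *
print(ctrl.calibration("top").keys())
for n in("top","side"):
    z=np.load(n+"0.npz");W=cloud(n,z["d"]);H=W[...,2]
    print(n,"table z",np.nanmedian(H[(np.abs(H)<.03)]), (z["d"]==0).mean())
    m=((H>0.012)&(H<.3)&(W[...,0]>.2)&(W[...,0]<.9)).astype(np.uint8)
    k,l,s,c=cv2.connectedComponentsWithStats(m)
    for i in range(1,k):
        if s[i,4]>40:
            w=W[l==i]; print(n,"px",c[i],s[i],"top z",np.percentile(w[:,2],98),"xy",w[:,:2].mean(0), w.min(0),w.max(0))
def crop(n,x,y,w,h,name,k=8):
    p=np.load(n+"0.npz")["p"][y:y+h,x:x+w,::-1]; cv2.imwrite("pics/"+name,cv2.resize(np.clip(p*1.6,0,255).astype(np.uint8),None,fx=k,fy=k,interpolation=cv2.INTER_NEAREST))
crop("top",125,145,90,70,"c_dock.png");crop("top",300,160,75,70,"c_spig.png")
crop("side",180,240,75,72,"c_dock_s.png");crop("side",220,150,100,64,"c_spig_s.png")
E
```

```text
dict_keys(['fx', 'fy', 'cx', 'cy', 'world_from_camera'])
top table z -0.001168802086127907 0.004058837890625
top px [28.3325 81.1094] [   0   43   64   78 4069] top z 0.0920919176311184 xy [0.8174 0.4844] [0.7494 0.4291 0.012 ] [0.9    0.5713 0.0952]
top px [424.6758 121.7441] [378  60 134  84 512] top z 0.021685475227307384 xy [ 0.75   -0.3926] [ 0.7021 -0.5853  0.0121] [ 0.8992 -0.2879  0.0234]
top px [246.5412 137.4505] [237 126  20  24 364] top z 0.08595424979712427 xy [0.6981 0.0094] [ 0.6841 -0.0117  0.0129] [0.7226 0.0306 0.089 ]
top px [164.7569 181.6863] [ 138  140   55   73 2604] top z 0.10444405270854996 xy [0.6006 0.1839] [0.5402 0.1288 0.012 ] [0.6979 0.2475 0.1125]
top px [336.8188 195.1269] [ 311  170   53   51 1678] top z 0.035455451926455495 xy [ 0.5786 -0.1884] [ 0.5242 -0.2452  0.0121] [ 0.6359 -0.1337  0.0568]
top px [161.8107 246.4911] [154 240  16  14 169] top z 0.07282150071806477 xy [0.4628 0.1857] [0.45   0.1752 0.0125] [0.4777 0.2015 0.0759]
top px [107.5743 258.1834] [ 91 245  34  28 747] top z 0.06253503674630463 xy [0.4376 0.2964] [0.4097 0.2715 0.0129] [
[... 1573 characters left out ...]
81.4904] [ 163  247   78   63 3036] top z 0.10257399616887108 xy [0.6064 0.2047] [0.5433 0.1294 0.012 ] [0.7023 0.2487 0.1117]
side px [296.4693 266.0975] [289 252  15  27 277] top z 0.07283757297785648 xy [0.4345 0.1344] [0.42   0.1198 0.0121] [0.4486 0.1433 0.0745]
side px [278.3267 287.6799] [271 273  15  28 303] top z 0.0725781869481089 xy [0.4665 0.1953] [0.4525 0.1792 0.012 ] [0.4811 0.2042 0.0751]
side px [286.1726 339.8398] [ 270  319   33   42 1130] top z 0.061698895477869435 xy [0.4415 0.3124] [0.4114 0.2757 0.0121] [0.471  0.3335 0.0632]
side px [ 38.2832 373.7792] [   0  363   80   21 1490] top z 0.09156432441980766 xy [0.8229 0.4546] [0.7748 0.4295 0.0222] [0.8878 0.479  0.094 ]
```

Run:
```python
import cv2,numpy as np
f=[cv2.imread("pics/"+x) for x in("c_dock.png","c_dock_s.png")]
print([x.shape for x in f])
```

```text
[(560, 720, 3), (576, 600, 3)]
```

View pics/c_dock.png

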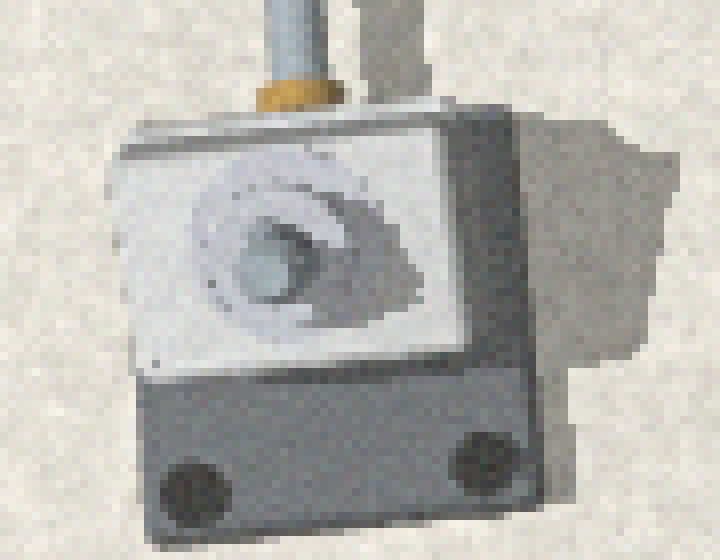

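View pics/c_dock_s.png

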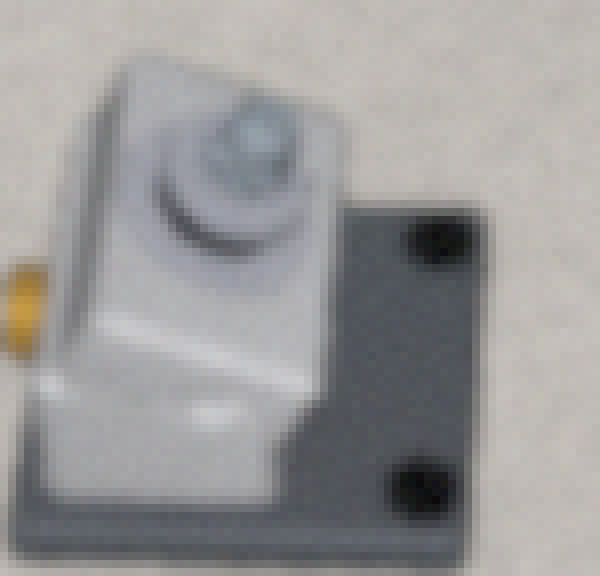

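View pics/c_spig.png

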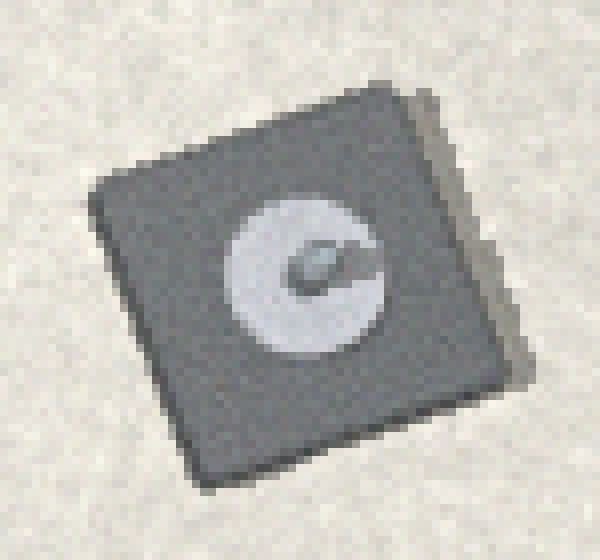

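View pics/c_spig_s.png

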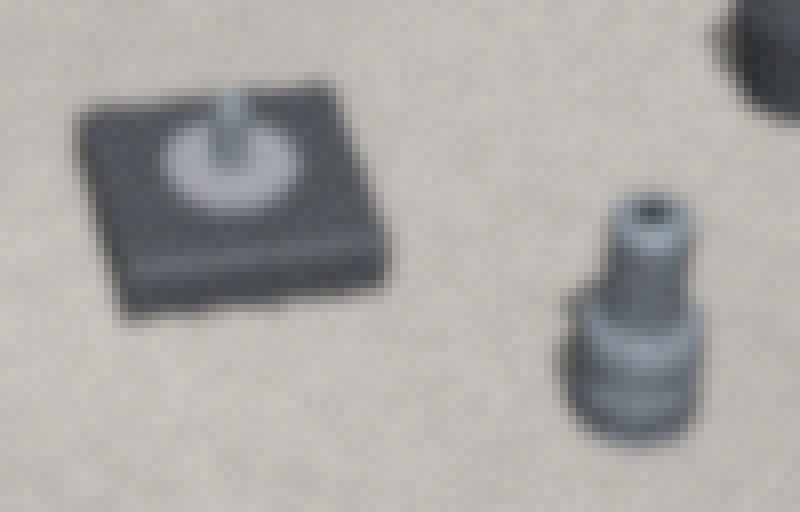

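Run:
```python
from h import *
for n in("top","side"):
    z=np.load(n+"0.npz");W=cloud(n,z["d"]);p=z["p"].astype(int)
    def reg(xy,r,lo,hi):
        q=(np.hypot(W[...,0]-xy[0],W[...,1]-xy[1])<r)&(W[...,2]>lo)&(W[...,2]<hi); return q
    for nm,xy,lo,hi,R in(("wideTop",(.44,-.112),.076,.086,13),("narTop",(.432,.13),.068,.078,8),("redTop",(.464,.19),.068,.078,8),("spigTop",(.58,-.188),.05,.06,6),("amber",(.7,.014),.078,.095,8),("cup",(.394,-.3),.035,.045,27),("jar",(.439,.302),.055,.067,30)):
        q=reg(xy,.045,lo,hi); w=W[q]
        (cx,cy),r=cv2.minEnclosingCircle(w[:,:2].astype(np.float32)[:,None]); 
        print(n,nm,len(w),"mean",w.mean(0),"mec",np.array([cx,cy]),"r mm",r*1e3,"exp",R)
    # disc
    q=reg((.581,-.187),.04,-1,1); br=(p.sum(-1)>(330 if n=="top" else 330))&q
    br=cv2.morphologyEx(br.astype(np.uint8),cv2.MORPH_OPEN,np.ones((2,2)))
    k,l,s,c=cv2.connectedComponentsWithStats(br); i=1+s[1:,4].argmax()
    cnt=max(cv2.findContours((l==i).astype(np.uint8),0,1)[0],key=cv2.contourArea)
    h=cv2.convexHull(cnt); e=cv2.fitEllipse(h); print(n,"disc ell",e,"world@.028",onz(n,*e[0],.028),s[i])
    # plane of sloped face
    q=reg((.6,.19),.06,.055,.1)
    if n=="side": pass
    w=W[q]; best=0;rng=np.random.default_rng(0)
    for _ in range(800):
        a=w[rng.choice(len(w),3,False)]; nn=np.cross(a[1]-a[0],a[2]-a[0]); L=np.linalg.norm(nn)
        if L<1e-5: continue
        nn/=L; nn*=np.sign(nn[2]); 
        if nn[2]<.8: continue
        inl=np.abs((w-a[0])@nn)<.0015
        if inl.sum()>best: best=inl.sum();I=inl
    c=w[I].mean(0); nn=np.linalg.svd(w[I]-c)[2][2]; nn*=np.sign(nn[2])
    print(n,"face n",nn,"tilt",np.degrees(np.arccos(nn[2])),"az",np.degrees(np.arctan2(nn[1],nn[0])),best,len(w),"c",c)
    # nipple tip: points along axis height above plane
    q=reg((.59,.19),.07,.05,.13); w=W[q]; hh=(w-c)@nn; t=w[hh>hh.max()-.004]; print(n,"hmax",hh.max(),"tip pts",len(t),t.mean(0),"n>20mm",(hh>.02).sum(), w[hh>.025].mean(0))
```

```text
top wideTop 110 mean [ 0.4403 -0.1177  0.0788] mec [ 0.4405 -0.1178] r mm 12.818961404263973 exp 13
top narTop 43 mean [0.4321 0.1278 0.0708] mec [0.4308 0.1279] r mm 7.297180127352476 exp 8
top redTop 41 mean [0.4638 0.1894 0.0711] mec [0.4638 0.1896] r mm 7.73951830342412 exp 8
top spigTop 17 mean [ 0.5792 -0.1895  0.0535] mec [ 0.5789 -0.19  ] r mm 5.751894786953926 exp 6
top amber 77 mean [0.7053 0.0096 0.0831] mec [0.7063 0.0096] r mm 10.975961573421955 exp 8
top cup 132 mean [ 0.3926 -0.2991  0.0384] mec [ 0.3931 -0.2976] r mm 27.24309451878071 exp 27
top jar 517 mean [0.4388 0.3021 0.0588] mec [0.4385 0.3023] r mm 26.927517727017403 exp 30
top disc ell ((338.6521301269531, 195.1099090576172), (19.1273193359375, 19.43964958190918), 104.2768325805664) world@.028 [ 0.5776 -0.1915  0.028 ] [329 186  20  19 229]
top face n [-0.4218 -0.04    0.9058] tilt 25.068028632298084 az -174.5784185964012 544 1290 c [0.6064 0.1892 0.072 ]
top hmax 0.04126820464656507 tip pts 26 [0.594  0.1876 0.1089] n>20mm 84 [0.5965 0.1866 0.1059]
side wideTop 63 mean [ 0.4433 -0.1158  0.0792] mec [ 0.4424 -0.1175] r mm 13.850308954715729 exp 13
side narTop 43 mean [0.4347 0.1294 0.0712] mec [0.4356 0.1285] r mm 8.85374378412962 exp 8
side redTop 49 mean [0.4665 0.1901 0.0708] mec [0.4668 0.1904] r mm 9.907979518175125 exp 8
side spigTop 12 mean [ 0.5821 -0.1873  0.0535] mec [ 0.5807 -0.1898] r mm 6.222402211278677 exp 6
side amber 56 mean [0.7079 0.0112 0.0834] mec [0.7075 0.01  ] r mm 10.542676784098148 exp 8
side cup 78 mean [ 0.3958 -0.2989  0.0383] mec [ 0.3942 -0.2973] r mm 28.581906110048294 exp 27
side jar 631 mean [0.4415 0.3041 0.0593] mec [0.442  0.3027] r mm 27.022190392017365 exp 30Traceback (most recent call last):
  File "<stdin>", line 13, in <module>
ValueError: attempt to get argmax of an empty sequence
```

Run:
```python
from h import *
for n in("top","side"):
    z=np.load(n+"0.npz");W=cloud(n,z["d"]);p=z["p"].astype(int)
    def reg(xy,r,lo,hi): return (np.hypot(W[...,0]-xy[0],W[...,1]-xy[1])<r)&(W[...,2]>lo)&(W[...,2]<hi)
    q=reg((.581,-.187),.03,.0,.06); v=p.sum(-1); print(n,np.percentile(v[q],[5,25,50,75,95]))
    th={"top":330,"side":250}[n]
    br=((v>th)&q).astype(np.uint8)
    k,l,s,c=cv2.connectedComponentsWithStats(br); i=1+s[1:,4].argmax()
    w=W[(l==i)&(W[...,2]<.031)]; (cx,cy),r=cv2.minEnclosingCircle(w[:,:2].astype(np.float32)[:,None]); print("disc mec",cx,cy,r,len(w),"z",w[:,2].mean())
    q=reg((.6,.19),.06,.055,.1);w=W[q]; best=0;rng=np.random.default_rng(0)
    for _ in range(1500):
        a=w[rng.choice(len(w),3,False)]; nn=np.cross(a[1]-a[0],a[2]-a[0]); L=np.linalg.norm(nn)
        if L<1e-5: continue
        nn/=L; nn*=np.sign(nn[2])
        if nn[2]<.8: continue
        inl=np.abs((w-a[0])@nn)<.0015
        if inl.sum()>best: best=inl.sum();I=inl
    c=w[I].mean(0); nn=np.linalg.svd(w[I]-c)[2][2]; nn*=np.sign(nn[2])
    print(n,"face n",nn,"tilt",np.degrees(np.arccos(nn[2])),"az",np.degrees(np.arctan2(nn[1],nn[0])),best,len(w))
    q=reg((.59,.19),.07,.05,.13); w=W[q]; hh=(w-c)@nn
    for lo,hi in((.012,.018),(.034,.045),(.036,.045)):
        t=w[(hh>lo)&(hh<hi)]; ax=t-np.outer((t-c)@nn,nn)+.038*nn
        (a,b),r=cv2.minEnclosingCircle(np.c_[t[:,0],t[:,1]].astype(np.float32)[:,None])
        print(n,lo,len(t),"mean",t.mean(0),"slid to tip height",ax.mean(0),"xy-mec",a,b,r)
    # base plate corners
    q=reg((.6,.19),.12,.008,.2).astype(np.uint8); k,l,s,cc=cv2.connectedComponentsWithStats(q); i=1+s[1:,4].argmax()
    w=W[(l==i)&(W[...,2]<.025)]; 
    print("base rect",cv2.minAreaRect(w[:,:2].astype(np.float32)[:,None]),"z",np.median(w[:,2]))
```

```text
top [207.  222.  260.5 384.  397. ]
disc mec 0.5802329778671265 -0.18976102769374847 0.02168506197631359 232 z 0.026340534479583958
top face n [-0.4218 -0.04    0.9058] tilt 25.068028632298084 az -174.5784185964012 544 1290
top 0.012 146 mean [0.6045 0.1871 0.0883] slid to tip height [0.5951 0.1862 0.1085] xy-mec 0.6034343242645264 0.18826954066753387 0.018757741898298264
top 0.034 48 mean [0.5954 0.1877 0.108 ] slid to tip height [0.5951 0.1876 0.1086] xy-mec 0.5959675312042236 0.1878412812948227 0.008434330113232136
top 0.036 37 mean [0.5945 0.1879 0.1085] slid to tip height [0.5946 0.1879 0.1084] xy-mec 0.5947906970977783 0.1875157207250595 0.007944036275148392
base rect ((0.6023063659667969, 0.1882663369178772), (0.1166490837931633, 0.10980556905269623), 5.9885783195495605) z 0.014444632738234486
side [162.   176.25 243.   294.5  316.  ]
disc mec 0.5832009315490723 -0.19202165305614471 0.024476898834109306 105 z 0.027683941269440578
side face n [-0.4214 -0.0478  0.9056] tilt 25.09455310314456 az -173.52988191380106 513 1290
side 0.012 137 mean [0.607  0.1939 0.0896] slid to tip height [0.5977 0.1928 0.1097] xy-mec 0.6068715453147888 0.18951842188835144 0.01897222362458706
side 0.034 45 mean [0.5971 0.1891 0.1083] slid to tip height [0.5967 0.189  0.1091] xy-mec 0.5969310402870178 0.18907631933689117 0.008619056083261967
side 0.036 34 mean [0.5965 0.1887 0.1087] slid to tip height [0.5964 0.1887 0.1089] xy-mec 0.5969266891479492 0.18874363601207733 0.00829770602285862
base rect ((0.6045202016830444, 0.18946944177150726), (0.11487938463687897, 0.11007837951183319), 6.339609146118164) z 0.015359696497472819
```

Measured points, averaged over both views (they disagree by about 2.5 mm):

| Point | Position (m) | Check |
|---|---|---|
| Narrow coupler | (0.433, 0.128) | top face at 0.071 |
| Wide coupler | (0.442, -0.117) | top face at 0.079 |
| Spigot | (0.5805, -0.189) | seat at 0.027 |
| Nipple tip | (0.596, 0.188, 0.109) | tilt 25.1°, azimuth about 186° |

The heights and sizes match those given. I'm moving to above the narrow coupler with the jaws along x, away from the red look-alike.

>>> jog_arm(
  targets=[
    [2, -5, 0, 0, 0, -6],
    [4.5, -11, 0, 0, 0, -12],
    [7, -17, 0, 0, 0, -18],
    [9.5, -23, 0, 0, 0, -24],
    [12, -29, 0, 0, 0, -30],
    [14.5, -35, 0, 0, 0, -36],
    [16.5, -40.5, -1, 0, 0, -42],
    [18, -44.3, -3, 0, 0, -48],
  ],
  gripper=5,
  grip_force=25,
)

```text
t: 0.77
tool_pos: [0.3798, 0.2618, 0.2418]
orientation: [[0.952, 0.306, 0.001], [0.306, -0.952, 0.001], [0.001, -0.0, -1.0]]
contact_force: [1.7, -0.6, 1.0]
gripper_width: 0.0498
```

>>> jog_arm(
  targets=[
    [0, 0, -2, 0, 0, -6],
    [0, 0, -4, 0, 0, -12],
    [0, 0, -6, 0, 0, -18],
    [0, 0, -8, 0, 0, -18],
    [0, 0, -10, 0, 0, -18],
    [0, 0, -10, 0, 0, -18],
  ],
)

```text
t: 1.27
tool_pos: [0.3776, 0.2625, 0.1387]
orientation: [[1.0, 0.002, -0.005], [0.002, -1.0, -0.004], [-0.005, 0.004, -1.0]]
contact_force: [-0.0, 0.3, 0.6]
gripper_width: 0.0499
```

```bash
cat > snap.py <<'E'
from h import *
import sys
t=sys.argv[1]
for n in("side","top"):
    p,d=ctrl.camera(n); np.savez(f"{n}{t}.npz",p=p,d=d)
    x=[int(a) for a in sys.argv[2 if n=="side" else 3].split(",")]
    k=min(600//x[3],800//x[2]); cv2.imwrite(f"pics/{n}{t}.png",cv2.resize(np.clip(p[x[1]:x[1]+x[3],x[0]:x[0]+x[2],::-1]*1.5,0,255).astype(np.uint8),None,fx=k,fy=k,interpolation=cv2.INTER_CUBIC))
s=ctrl.observe()
for k in("t","joint_pos","tool_pos","orientation","contact_force","gripper_width"): print(k,s[k])
E
python3 snap.py 1 240,200,120,90 150,200,120,90
```

```text
t 1.3667
joint_pos [-0.7429  0.6832  0.0569  2.1533 -0.1183  0.3096 -0.5838]
tool_pos [0.3788 0.2633 0.1412]
orientation [[ 1.      0.0022 -0.0014]
 [ 0.0022 -1.     -0.0011]
 [-0.0014  0.0011 -1.    ]]
contact_force [ 0.1119  1.0088 -0.5878]
gripper_width 0.04989306319852394
```

>>> jog_arm(
  targets=[
    [1.3, -3.3, 0, 0, 0, 0],
    [2.7, -6.7, 0, 0, 0, 0],
    [4, -10, 0, 0, 0, 0],
    [5.4, -13.4, 0, 0, 0, 0],
    [5.4, -13.4, 0, 0, 0, 0],
    [5.4, -13.4, 0, 0, 0, 0],
  ],
)

```text
t: 1.87
tool_pos: [0.4347, 0.1272, 0.1427]
orientation: [[1.0, -0.004, 0.003], [-0.004, -1.0, -0.0], [0.003, 0.0, -1.0]]
contact_force: [0.1, 0.4, -0.1]
gripper_width: 0.0497
```

```bash
python3 snap.py 2 240,200,120,90 150,200,120,90
```

```text
t 1.9667
joint_pos [-0.399   0.6726  0.0081  2.1787 -0.02    0.2884 -0.3707]
tool_pos [0.4335 0.1305 0.1423]
orientation [[ 1.      0.0027  0.0016]
 [ 0.0027 -1.      0.0014]
 [ 0.0016 -0.0013 -1.    ]]
contact_force [-0.6046  0.1752 -0.4948]
gripper_width 0.0500011625769177
```

View pics/side2.png

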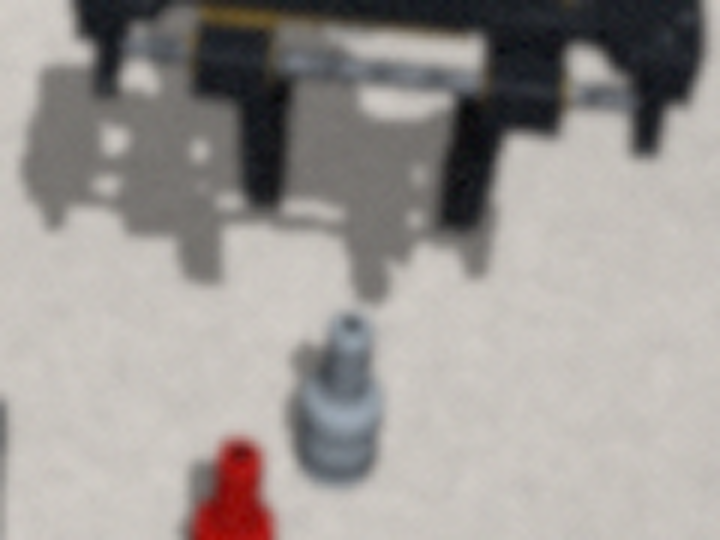

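View pics/top2.png

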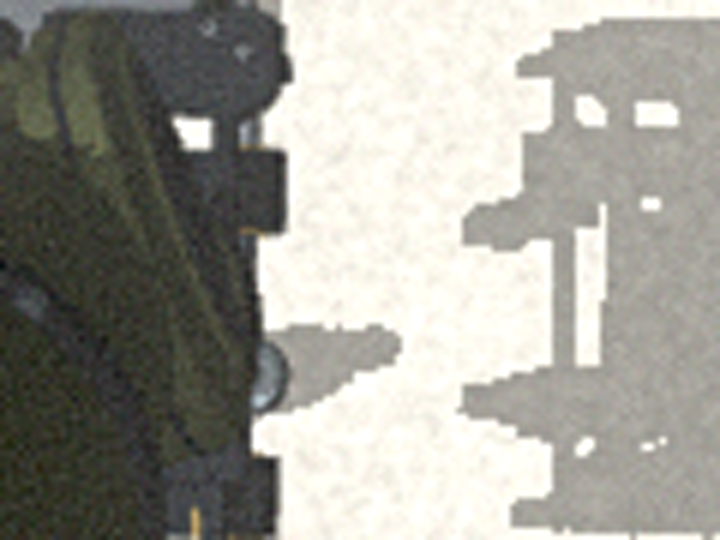

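Run:
```python
from h import *
for dx in(.025,-.025,0):
  for dy in(.009,-.009): print(dx,dy,(proj("side",[.4335+dx,.1305+dy,.1313])-[240,200])*6)
print((proj("side",[.433,.128,.071])-[240,200])*6)
```

```text
0.025 0.009 [285.1779 219.8667]
0.025 -0.009 [289.5662 180.8843]
-0.025 0.009 [439.7777 236.8606]
-0.025 -0.009 [441.9054 197.4305]
0 0.009 [362.2803 228.342 ]
0 -0.009 [365.544  189.1366]
[350.9763 327.6357]
```

The side view shows the open fingers centred over the grey narrow coupler's neck (neck at about (350,322) in the crop), with the red one well to the side. I'm descending.

>>> jog_arm(
  targets=[
    [0, -0.1, -2, 0, 0, 0],
    [0, -0.1, -4, 0, 0, 0],
    [0, -0.1, -6, 0, 0, 0],
    [0, -0.1, -8, 0, 0, 0],
    [0, -0.1, -8.9, 0, 0, 0],
    [0, -0.1, -8.9, 0, 0, 0],
    [0, -0.1, -8.9, 0, 0, 0],
  ],
)

```text
t: 2.55
tool_pos: [0.4328, 0.1296, 0.0526]
orientation: [[1.0, 0.004, -0.0], [0.004, -1.0, 0.0], [-0.0, -0.0, -1.0]]
contact_force: [-0.6, -0.4, -1.0]
gripper_width: 0.0501
```

```bash
python3 snap.py 3 240,200,120,90 150,200,120,90
```

```text
t 2.65
joint_pos [-0.3924  0.8646  0.0012  2.2165 -0.0165  0.059  -0.3721]
tool_pos [0.4335 0.1292 0.0533]
orientation [[ 1.      0.003   0.0013]
 [ 0.003  -1.      0.0006]
 [ 0.0013 -0.0006 -1.    ]]
contact_force [ 0.0402 -0.6548 -0.0236]
gripper_width 0.050514335936014336
```

View pics/side3.png

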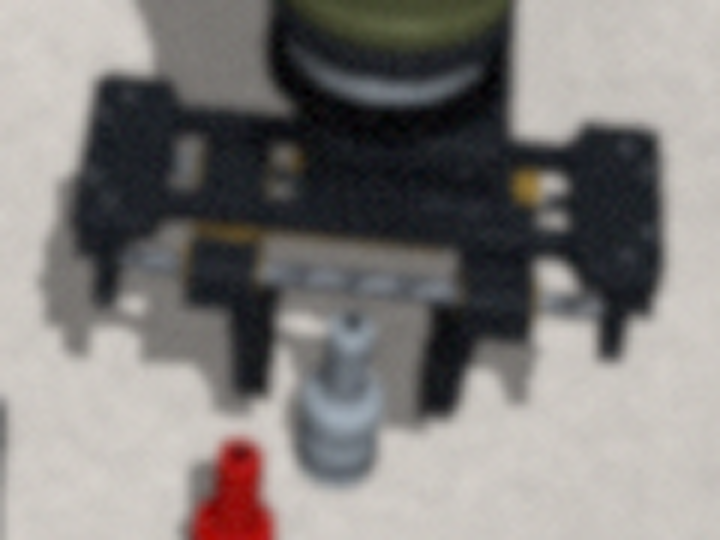

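The fingers straddle the neck at crop pixels (252,390) and (437,410), with the neck at (350,360). I'm using depth to check the fore-aft centring before closing.

Run:
```python
from h import *
W=cloud("side",np.load("side3.npz")["d"])
for nm,u,v in(("L",250,370),("R",440,385),("neck",348,370)):
    r,c=200+v//6,240+u//6; print(nm,W[r-2:r+3,c-1:c+2].reshape(-1,3).round(4).tolist()[::3])
```

```text
L [[0.4695, 0.139, 0.0637], [0.4693, 0.1407, 0.0625], [0.4692, 0.14, 0.0587], [0.4689, 0.142, 0.0579], [0.4688, 0.1401, 0.0527]]
R [[0.4045, 0.1395, 0.0662], [0.404, 0.136, 0.0592], [0.4039, 0.1392, 0.0599], [0.4037, 0.1404, 0.0581], [0.4032, 0.1375, 0.0518]]
neck [[0.4351, 0.1347, 0.0647], [0.4349, 0.136, 0.0631], [0.4347, 0.1352, 0.0591], [0.4344, 0.136, 0.0571], [0.4342, 0.1343, 0.052]]
```

>>> jog_arm(
  targets=[
    [-0.1, -0.1, 0, 0, 0, 0],
    [-0.1, -0.2, 0, 0, 0, 0],
    [-0.1, -0.2, 0, 0, 0, 0],
  ],
)

```text
t: 2.9
tool_pos: [0.4324, 0.1263, 0.053]
orientation: [[1.0, 0.002, 0.001], [0.002, -1.0, 0.0], [0.001, -0.0, -1.0]]
contact_force: [-0.0, 0.1, 0.3]
gripper_width: 0.0502
```

>>> jog_arm(
  targets=[
    [0, 0, 0, 0, 0, 0],
    [0, 0, 0, 0, 0, 0],
    [0, 0, 0, 0, 0, 0],
    [0, 0, 0, 0, 0, 0],
    [0, 0, 0, 0, 0, 0],
    [0, 0, 0, 0, 0, 0],
    [0, 0, 0, 0, 0, 0],
    [0, 0, 0, 0, 0, 0],
  ],
  gripper=1,
  grip_force=30,
)

```text
t: 3.57
tool_pos: [0.4322, 0.1266, 0.0523]
orientation: [[1.0, 0.002, 0.0], [0.002, -1.0, 0.0], [0.0, -0.0, -1.0]]
contact_force: [-0.6, 0.2, -1.8]
gripper_width: 0.0149
```

>>> jog_arm(
  targets=[
    [0, 0, 1, 0, 0, 0],
    [0, 0, 3, 0, 0, 0],
    [0, 0, 5, 0, 0, 0],
    [0, 0, 7, 0, 0, 0],
    [0, 0, 9, 0, 0, 0],
    [0, 0, 9, 0, 0, 0],
    [0, 0, 9, 0, 0, 0],
  ],
)

```text
t: 4.15
tool_pos: [0.4326, 0.1267, 0.1434]
orientation: [[1.0, 0.002, 0.002], [0.002, -1.0, 0.001], [0.002, -0.001, -1.0]]
contact_force: [1.0, -0.6, -1.3]
gripper_width: 0.015
```

```bash
python3 snap.py 4 240,160,120,90 150,200,120,90
```

```text
t 4.25
joint_pos [-0.3917  0.6719  0.0068  2.1846 -0.0152  0.2861 -0.3696]
tool_pos [0.4317 0.1264 0.142 ]
orientation [[ 1.      0.0022 -0.0009]
 [ 0.0022 -1.     -0.0003]
 [-0.0009  0.0003 -1.    ]]
contact_force [ 0.0148 -0.4082 -2.8158]
gripper_width 0.015007545317745742
```

View pics/side4.png

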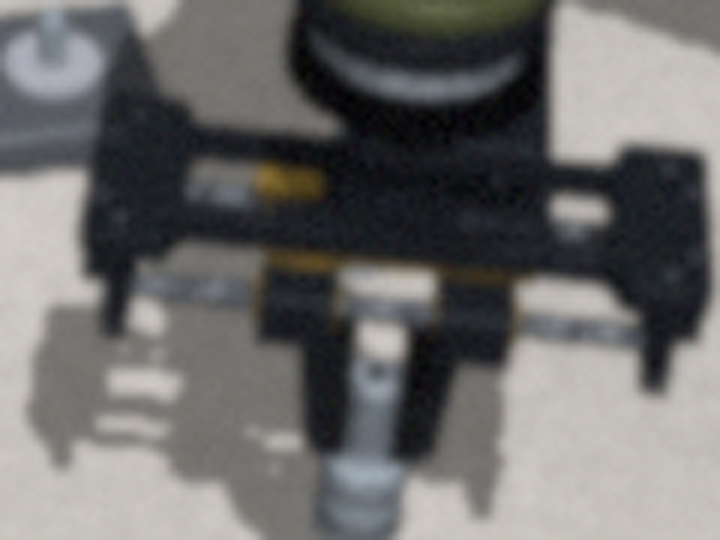

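The narrow coupler is gripped at its neck, 15 mm apart and hanging clear. I'm carrying it to above the spigot.

>>> jog_arm(
  targets=[
    [0, 0, 2, 0, 0, 0],
    [1, -2, 3, 0, 0, 0],
    [2.5, -5, 3, 0, 0, 0],
    [4, -8, 3, 0, 0, 0],
    [5.5, -11, 3, 0, 0, 0],
    [7, -14, 3, 0, 0, 0],
    [8.5, -17, 3, 0, 0, 0],
    [10, -20, 3, 0, 0, 0],
  ],
)

```text
t: 4.92
tool_pos: [0.5316, -0.075, 0.1708]
orientation: [[1.0, 0.002, -0.003], [0.002, -1.0, 0.0], [-0.003, -0.0, -1.0]]
contact_force: [-0.3, 0.9, -1.0]
gripper_width: 0.0152
```

>>> jog_arm(
  targets=[
    [1.4, -3, 0, 0, 0, 0],
    [2.8, -6, 0, 0, 0, 0],
    [4, -9, 0, 0, 0, 0],
    [4.9, -11.5, 0, 0, 0, 0],
    [4.9, -11.5, 0, 0, 0, 0],
    [4.9, -11.5, 0, 0, 0, 0],
  ],
)

```text
t: 5.42
tool_pos: [0.58, -0.1903, 0.1704]
orientation: [[1.0, -0.001, -0.003], [-0.001, -1.0, 0.0], [-0.003, -0.0, -1.0]]
contact_force: [-0.4, -0.1, -2.5]
gripper_width: 0.0149
```

```bash
python3 snap.py 5 200,110,120,90 290,140,120,90
```

```text
t 5.5167
joint_pos [ 0.2857  0.7658 -0.0872  1.6874  0.0921  0.6957  0.155 ]
tool_pos [ 0.5801 -0.1868  0.1709]
orientation [[ 1.      0.0033 -0.0029]
 [ 0.0033 -1.      0.0021]
 [-0.0029 -0.0021 -1.    ]]
contact_force [ 0.7338  0.18   -1.1225]
gripper_width 0.015237920578334013
```

View pics/side5.png

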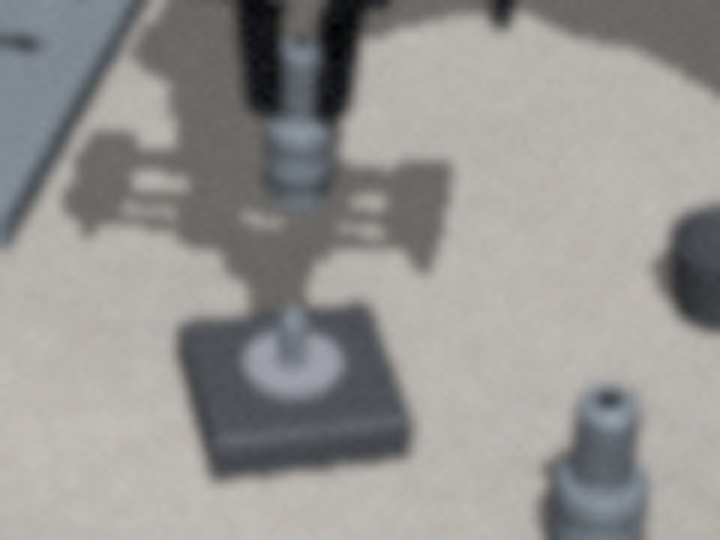

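View pics/top5.png

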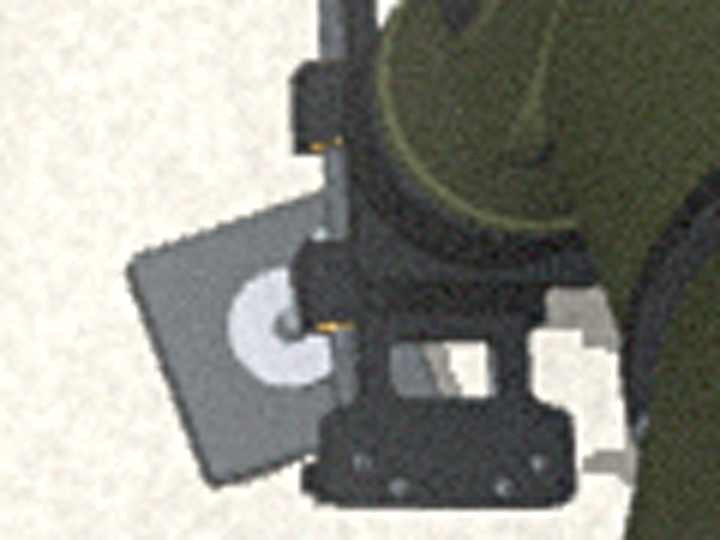

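```bash
cat >> h.py <<'E'
from scipy.optimize import least_squares
def circ(w,R,x0):
    r=least_squares(lambda c:np.hypot(w[:,0]-c[0],w[:,1]-c[1])-R,x0,loss="soft_l1",f_scale=.001)
    return r.x,np.sqrt(np.mean(r.fun**2))
E
python3 - <<'E'
from h import *
W=cloud("side",np.load("side5.npz")["d"]); H=W[...,2]
def g(lo,hi,xy,rad): return W[(H>lo)&(H<hi)&(np.hypot(W[...,0]-xy[0],W[...,1]-xy[1])<rad)]
w=g(.122,.152,(.58,-.185),.017); print("skirt",len(w),circ(w,.0145,(.58,-.187)), w[:,2].min())
w=g(.162,.187,(.58,-.185),.0105); print("neck",len(w),circ(w,.008,(.58,-.187)))
w=g(.033,.050,(.581,-.187),.015); print("spigot",len(w),circ(w,.006,(.58,-.187)))
E
```

```text
skirt 114 (array([ 0.5812, -0.19  ]), np.float64(0.0015467329756542222)) 0.12205784059006497
neck 65 (array([ 0.5805, -0.1892]), np.float64(0.0019447342343042015))
spigot 28 (array([ 0.5827, -0.1902]), np.float64(0.0013374772081270589))
```

In the side view the held coupler (298,190) hangs over the spigot (293,320). The circle fits put the spigot about 1.5 mm further in +x. I'm correcting that and lowering.

>>> jog_arm(
  targets=[
    [0.15, 0, -1, 0, 0, 0],
    [0.15, 0, -3, 0, 0, 0],
    [0.15, 0, -4.5, 0, 0, 0],
    [0.15, 0, -5, 0, 0, 0],
    [0.15, 0, -5, 0, 0, 0],
  ],
)

```text
t: 5.93
tool_pos: [0.5814, -0.1867, 0.1205]
orientation: [[1.0, 0.004, -0.004], [0.004, -1.0, 0.002], [-0.004, -0.002, -1.0]]
contact_force: [0.2, 0.9, -2.8]
gripper_width: 0.015
```

```bash
python3 snap.py 6 200,110,120,90 290,140,120,90;  python3 - <<'E'
from h import *
W=cloud("side",np.load("side6.npz")["d"]); H=W[...,2]
def g(lo,hi,xy,rad): return W[(H>lo)&(H<hi)&(np.hypot(W[...,0]-xy[0],W[...,1]-xy[1])<rad)]
w=g(.072,.100,(.582,-.187),.017); print("skirt",len(w),circ(w,.0145,(.58,-.187)), w[:,2].min())
w=g(.033,.050,(.581,-.187),.015); print("spigot",len(w),circ(w,.006,(.58,-.187)))
E
```

```text
t 6.0333
joint_pos [ 0.2803  0.8371 -0.0783  1.7109  0.103   0.5974  0.1457]
tool_pos [ 0.5829 -0.1877  0.1225]
orientation [[ 1.      0.0032  0.0002]
 [ 0.0032 -1.      0.0003]
 [ 0.0002 -0.0003 -1.    ]]
contact_force [-0.199  -0.6409 -1.9809]
gripper_width 0.01525394173928395
skirt 90 (array([ 0.5827, -0.1865]), np.float64(0.001233055948956161)) 0.07215127934739773
spigot 26 (array([ 0.5827, -0.1902]), np.float64(0.0013942521210159634))
```

View pics/side6.png

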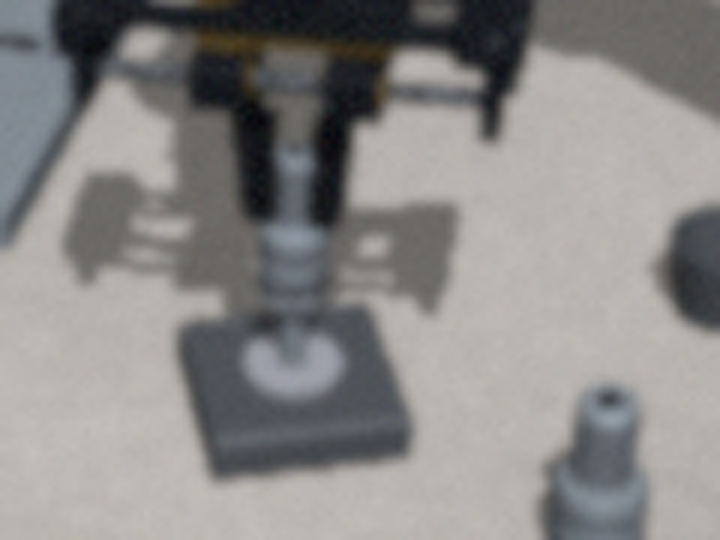

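>>> jog_arm(
  targets=[
    [0, -0.2, -0.2, 0, 0, 0],
    [0, -0.2, -0.5, 0, 0, 0],
    [0, -0.2, -0.9, 0, 0, 0],
    [0, -0.2, -1.3, 0, 0, 0],
    [0, -0.2, -1.7, 0, 0, 0],
    [0, -0.2, -1.7, 0, 0, 0],
  ],
)

```text
t: 6.53
tool_pos: [0.5821, -0.1902, 0.1044]
orientation: [[1.0, 0.002, -0.001], [0.002, -1.0, 0.0], [-0.001, -0.0, -1.0]]
contact_force: [-1.1, -0.2, -1.4]
gripper_width: 0.0148
```

```bash
python3 snap.py 7 200,110,120,90 290,140,120,90
```

```text
t 6.6333
joint_pos [ 0.2828  0.8638 -0.0754  1.7165  0.1069  0.5658  0.1456]
tool_pos [ 0.5825 -0.1904  0.1051]
orientation [[ 1.      0.0022 -0.0004]
 [ 0.0022 -1.      0.0002]
 [-0.0004 -0.0002 -1.    ]]
contact_force [ 0.6959  0.0497 -1.4368]
gripper_width 0.015087702692378495
```

View pics/side7.png

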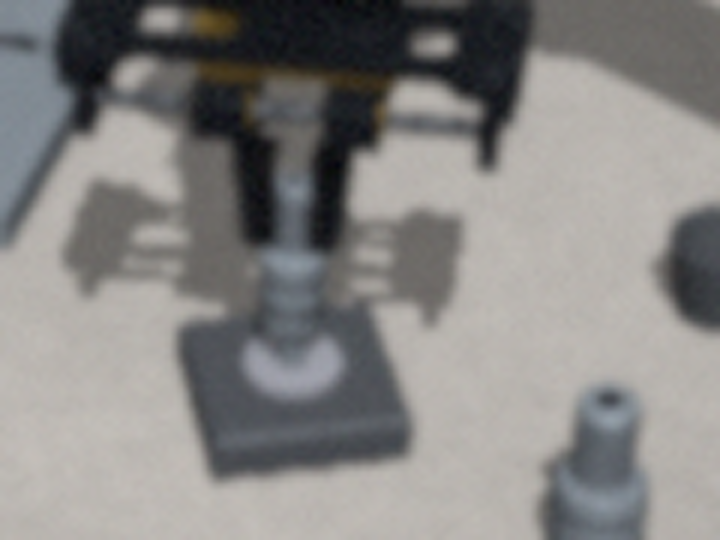

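The mouth at (292,335) has dropped over the spigot tip and no force shows. I'm continuing down.

>>> jog_arm(
  targets=[
    [0, 0, -0.4, 0, 0, 0],
    [0, 0, -0.8, 0, 0, 0],
    [0, 0, -1.2, 0, 0, 0],
    [0, 0, -1.6, 0, 0, 0],
    [0, 0, -2, 0, 0, 0],
    [0, 0, -2, 0, 0, 0],
  ],
)

```text
t: 7.13
tool_pos: [0.582, -0.1903, 0.0843]
orientation: [[1.0, 0.002, -0.002], [0.002, -1.0, 0.0], [-0.002, -0.0, -1.0]]
contact_force: [-0.9, -0.3, -1.4]
gripper_width: 0.015
```

>>> jog_arm(
  targets=[
    [0, 0, -0.1, 0, 0, 0],
    [0, 0, -0.2, 0, 0, 0],
    [0, 0, -0.3, 0, 0, 0],
    [0, 0, -0.3, 0, 0, 0],
  ],
)

```text
t: 7.47
tool_pos: [0.5826, -0.1904, 0.0823]
orientation: [[1.0, 0.002, -0.0], [0.002, -1.0, 0.0], [-0.0, -0.0, -1.0]]
contact_force: [0.4, -0.3, -2.5]
gripper_width: 0.0151
```

```bash
python3 snap.py 8 200,110,120,90 290,140,120,90
```

```text
t 7.5667
joint_pos [ 0.2804  0.8986 -0.071   1.7239  0.1114  0.5228  0.1416]
tool_pos [ 0.5827 -0.1905  0.0825]
orientation [[ 1.      0.002   0.0002]
 [ 0.002  -1.     -0.0001]
 [ 0.0002  0.0001 -1.    ]]
contact_force [ 0.4662  0.4802 -1.4489]
gripper_width 0.01505543064120513
```

View pics/side8.png

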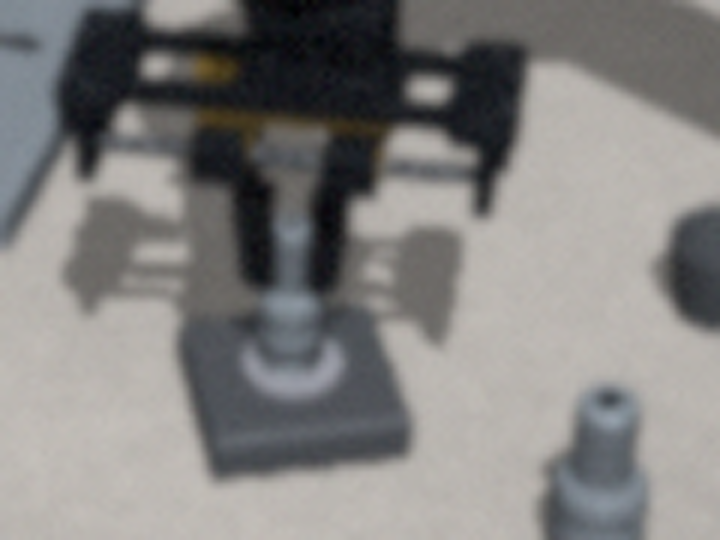

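The mouth is almost on the seat. I'm going a last 1–2 mm until contact.

>>> jog_arm(
  targets=[
    [0, 0, -0.1, 0, 0, 0],
    [0, 0, -0.2, 0, 0, 0],
    [0, 0, -0.2, 0, 0, 0],
  ],
)

```text
t: 7.82
tool_pos: [0.5828, -0.1905, 0.0804]
orientation: [[1.0, 0.002, 0.0], [0.002, -1.0, -0.0], [0.0, 0.0, -1.0]]
contact_force: [0.6, 0.2, -0.9]
gripper_width: 0.0151
```

>>> jog_arm(
  targets=[
    [0, 0, -0.1, 0, 0, 0],
    [0, 0, -0.1, 0, 0, 0],
    [0, 0, -0.1, 0, 0, 0],
  ],
)

```text
t: 8.07
tool_pos: [0.5831, -0.1905, 0.0802]
orientation: [[1.0, 0.002, 0.001], [0.002, -1.0, -0.0], [0.001, 0.0, -1.0]]
contact_force: [-1.0, 0.4, 5.6]
gripper_width: 0.0154
```

Contact at 5.6 N with the TCP at the expected height, so it is seated. I'm releasing and rising.

>>> jog_arm(
  targets=[
    [0, 0, 0.1, 0, 0, 0],
    [0, 0, 0.1, 0, 0, 0],
    [0, 0, 0.1, 0, 0, 0],
    [0, 0, 0.1, 0, 0, 0],
    [0, 0, 0.1, 0, 0, 0],
    [0, 0, 0.1, 0, 0, 0],
  ],
  gripper=4.5,
)

```text
t: 8.57
tool_pos: [0.5826, -0.1904, 0.0802]
orientation: [[1.0, 0.002, -0.0], [0.002, -1.0, 0.0], [-0.0, -0.0, -1.0]]
contact_force: [-0.7, -0.0, -0.3]
gripper_width: 0.0448
```

>>> jog_arm(
  targets=[
    [0, 0, 1, 0, 0, 0],
    [0, 0, 2.5, 0, 0, 0],
    [0, 0, 4.5, 0, 0, 0],
    [0, 0, 6.5, 0, 0, 0],
    [0, 0, 8.5, 0, 0, 0],
    [0, 0, 8.5, 0, 0, 0],
  ],
)

```text
t: 9.07
tool_pos: [0.5852, -0.1912, 0.17]
orientation: [[1.0, 0.002, 0.008], [0.002, -1.0, -0.002], [0.008, 0.002, -1.0]]
contact_force: [1.1, -0.1, 0.3]
gripper_width: 0.0449
```

```bash
python3 snap.py 9 200,110,120,90 290,140,120,90
```

```text
t 9.1667
joint_pos [ 0.2889  0.7744 -0.0857  1.6834  0.0948  0.6857  0.1562]
tool_pos [ 0.5831 -0.1906  0.1665]
orientation [[ 1.      0.002   0.002 ]
 [ 0.002  -1.     -0.0005]
 [ 0.002   0.0005 -1.    ]]
contact_force [ 0.4835  0.3439 -0.7363]
gripper_width 0.04511723592049864
```

View pics/side9.png

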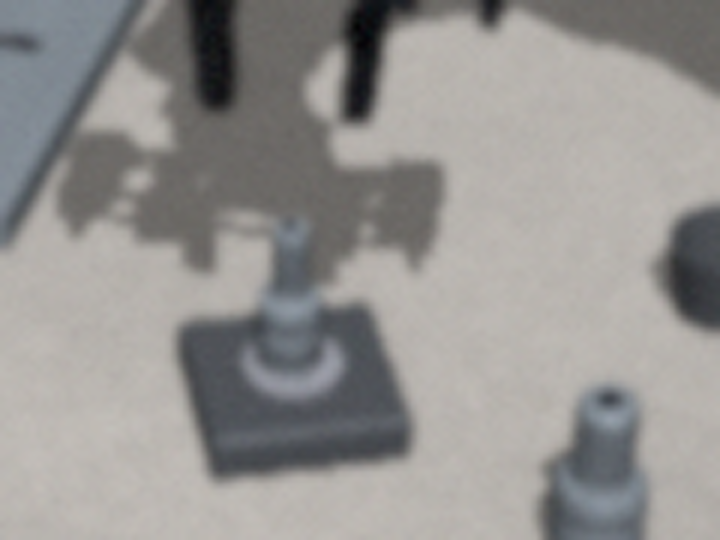

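The narrow coupler stands upright and free on its spigot at (292,290). Next is the wide coupler.

>>> jog_arm(
  targets=[
    [-2, 1, 0, 0, 0, 0],
    [-4, 2, 0, 0, 0, 0],
    [-6, 3.2, 0, 0, 0, 0],
    [-8, 4.3, 0, 0, 0, 0],
    [-10, 5.4, 0, 0, 0, 0],
    [-12.5, 6.5, -0.5, 0, 0, 0],
    [-14.2, 7.3, -1, 0, 0, 0],
    [-14.2, 7.3, -2, 0, 0, 0],
  ],
  gripper=6,
)

```text
t: 9.83
tool_pos: [0.4354, -0.1157, 0.1451]
orientation: [[1.0, 0.004, -0.007], [0.004, -1.0, 0.001], [-0.007, -0.001, -1.0]]
contact_force: [-1.0, 0.2, -0.5]
gripper_width: 0.06
```

```bash
python3 snap.py 10 240,130,120,90 260,200,120,90
python3 - <<'E'
from h import *
W=cloud("side",np.load("side10.npz")["d"]); H=W[...,2]
def g(lo,hi,xy,rad): return W[(H>lo)&(H<hi)&(np.hypot(W[...,0]-xy[0],W[...,1]-xy[1])<rad)]
w=g(.048,.074,(.442,-.115),.02); print("neck",len(w),circ(w,.013,(.44,-.117)))
w=g(.008,.034,(.442,-.115),.03); print("skirt",len(w),circ(w,.0205,(.44,-.117)))
w=g(.138,.155,(.442,-.115),.06); print("fingers",len(w),w[:,:2].min(0),w[:,:2].max(0),np.percentile(w[:,1],[50,90]))
E
```

```text
t 9.9333
joint_pos [ 0.1923  0.6698 -0.0533  2.1661  0.1074  0.3123  0.051 ]
tool_pos [ 0.4388 -0.1168  0.1441]
orientation [[ 1.      0.0029 -0.0041]
 [ 0.0029 -1.      0.0008]
 [-0.0041 -0.0008 -1.    ]]
contact_force [0.7187 0.3648 0.2398]
gripper_width 0.060103233108377355
neck 88 (array([ 0.4436, -0.1187]), np.float64(0.0012639997688660622))
skirt 127 (array([ 0.4429, -0.1189]), np.float64(0.0015033937443836847))
fingers 85 [ 0.3928 -0.1215] [ 0.481  -0.1007] [-0.1063 -0.104 ]
```

View pics/side10.png

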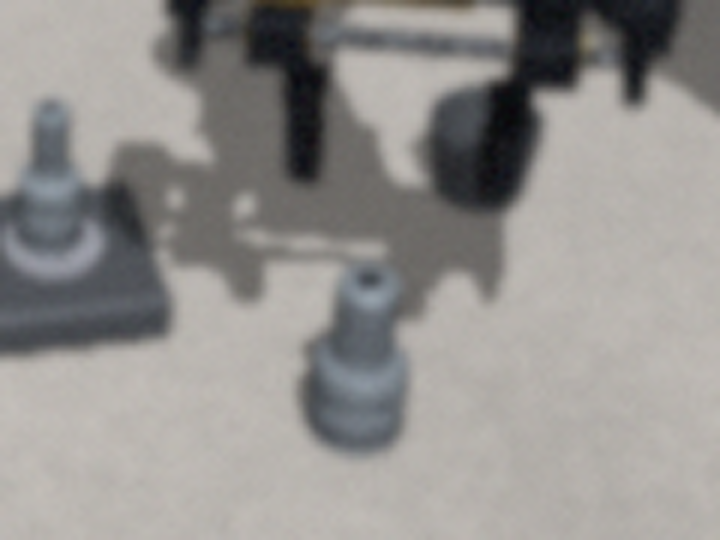

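The fingers straddle the wide coupler's neck at (370,275) in the crop, slightly to +x of it. I'm descending.

>>> jog_arm(
  targets=[
    [0.25, -0.15, -1.5, 0, 0, 0],
    [0.25, -0.15, -3.5, 0, 0, 0],
    [0.25, -0.15, -5.5, 0, 0, 0],
    [0.25, -0.15, -7.5, 0, 0, 0],
    [0.25, -0.15, -9, 0, 0, 0],
    [0.25, -0.15, -9, 0, 0, 0],
    [0.25, -0.15, -9, 0, 0, 0],
  ],
)

```text
t: 10.52
tool_pos: [0.4432, -0.1191, 0.0549]
orientation: [[1.0, 0.002, -0.001], [0.002, -1.0, 0.0], [-0.001, -0.0, -1.0]]
contact_force: [0.5, 0.2, 0.1]
gripper_width: 0.0598
```

```bash
python3 snap.py 11 240,130,120,90 260,200,120,90
python3 - <<'E'
from h import *
W=cloud("side",np.load("side11.npz")["d"]); H=W[...,2]
def g(lo,hi,x0,x1): 
    w=W[(H>lo)&(H<hi)&(W[...,0]>x0)&(W[...,0]<x1)&(abs(W[...,1]+.115)<.03)]; return w
for nm,a in(("L",(.47,.49)),("R",(.395,.413)),("neck",(.438,.449))):
    w=g(.05,.07,*a); print(nm,len(w),np.percentile(w[:,1],[20,50,80,95]), w[:,0].min(),w[:,0].max())
E
```

```text
t 10.6167
joint_pos [ 0.1709  0.8593 -0.0144  2.1945  0.1264  0.0874  0.0373]
tool_pos [ 0.4438 -0.1192  0.056 ]
orientation [[ 1.      0.0018  0.0011]
 [ 0.0018 -1.     -0.0002]
 [ 0.0011  0.0002 -1.    ]]
contact_force [ 0.3944  0.3039 -0.2879]
gripper_width 0.060002538767036796
L 38 [-0.1114 -0.1096 -0.1077 -0.1072] 0.4747146464928911 0.4877936702060431
R 36 [-0.1107 -0.1095 -0.1074 -0.1065] 0.3996973304707362 0.4123311382591295
neck 33 [-0.1072 -0.1061 -0.1048 -0.1031] 0.4380150606323118 0.44866471903225447
```

View pics/side11.png

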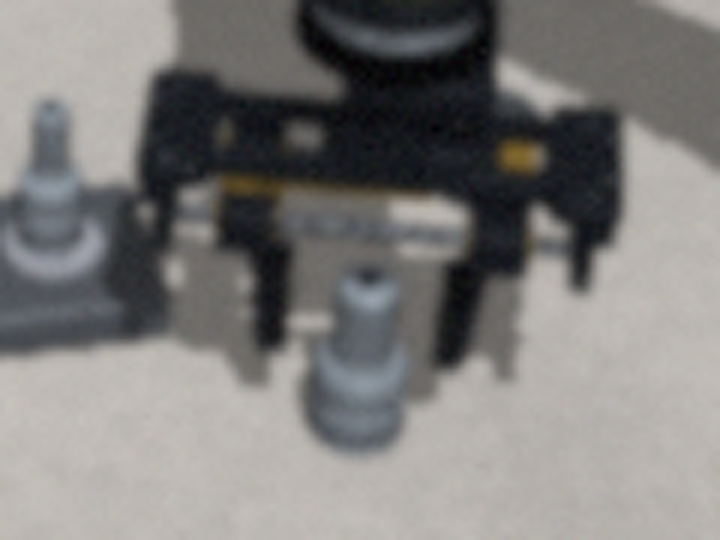

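The depth check shows the jaws centred on the neck in x and y to within a millimetre. I'm closing firmly and lifting.

>>> jog_arm(
  targets=[
    [0, 0, -0.2, 0, 0, 0],
    [0, 0, -0.2, 0, 0, 0],
    [0, 0, -0.2, 0, 0, 0],
    [0, 0, -0.2, 0, 0, 0],
    [0, 0, -0.2, 0, 0, 0],
    [0, 0, -0.2, 0, 0, 0],
    [0, 0, -0.2, 0, 0, 0],
    [0, 0, -0.2, 0, 0, 0],
  ],
  gripper=1.5,
  grip_force=55,
)

```text
t: 11.28
tool_pos: [0.443, -0.119, 0.0535]
orientation: [[1.0, 0.002, -0.0], [0.002, -1.0, -0.0], [-0.0, 0.0, -1.0]]
contact_force: [-0.6, -0.0, 2.7]
gripper_width: 0.0243
```

>>> jog_arm(
  targets=[
    [0, 0, 1, 0, 0, 0],
    [0, 0, 3, 0, 0, 0],
    [0, 0, 6, 0, 0, 0],
    [0, 0, 9, 0, 0, 0],
    [0, 0, 12, 0, 0, 0],
    [0, 0, 14, 0, 0, 0],
    [0, 0, 16, 0, 0, 0],
    [0, 0, 16, 0, 0, 0],
  ],
)

```text
t: 11.95
tool_pos: [0.4448, -0.1194, 0.217]
orientation: [[1.0, 0.002, 0.007], [0.002, -1.0, -0.001], [0.007, 0.001, -1.0]]
contact_force: [0.3, -0.9, -1.3]
gripper_width: 0.025
```

```bash
python3 snap.py 12 240,90,120,90 260,200,120,90; python3 -c "
from h import *
# tip and approach
n=np.array([-.4202,-.0449,.9063]);tip=np.array([.596,.188,.109])
print('dir',n)
for c in (.08,.06,.03,.008): print(c, tip+n*(c+.014))
"
```

```text
t 12.05
joint_pos [ 0.2183  0.5382 -0.0862  2.0942  0.0905  0.5111  0.0673]
tool_pos [ 0.4432 -0.119   0.2139]
orientation [[ 1.      0.002   0.0015]
 [ 0.002  -1.     -0.0003]
 [ 0.0015  0.0003 -1.    ]]
contact_force [ 0.049  -0.4788 -3.0182]
gripper_width 0.024203615918181553
dir [-0.4202 -0.0449  0.9063]
0.08 [0.5565 0.1838 0.1942]
0.06 [0.5649 0.1847 0.1761]
0.03 [0.5775 0.186  0.1489]
0.008 [0.5868 0.187  0.1289]
```

View pics/side12.png

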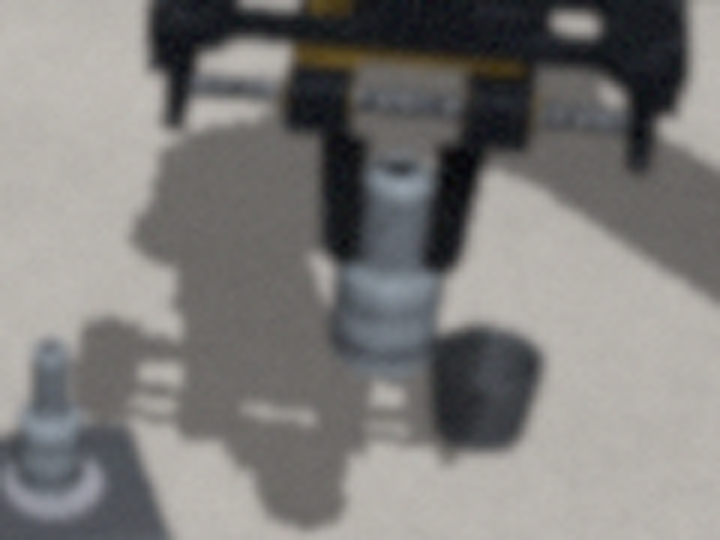

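The wide coupler is held square (24 mm apart). I'm carrying it toward the dock while tilting 25°.

>>> jog_arm(
  targets=[
    [0.7, 2, 0, 0.3, -3, 0],
    [1.5, 4, 0, 0.6, -6, 0],
    [2.2, 6, 0, 1, -9, 0],
    [3, 8, 0, 1.3, -12, 0],
    [3.7, 10, 0, 1.6, -15, 0],
    [4.5, 12, 0, 2, -18.5, 0],
    [5.2, 14, 0, 2.3, -22, 0],
    [6, 16, 0, 2.66, -24.86, 0],
  ],
)

```text
t: 12.72
tool_pos: [0.4703, 0.0112, 0.2076]
orientation: [[0.968, 0.017, 0.25], [0.007, -0.999, 0.043], [0.251, -0.039, -0.967]]
contact_force: [-0.6, 0.6, -2.3]
gripper_width: 0.0249
```

>>> jog_arm(
  targets=[
    [0.8, 2.2, 0, 0, 0, 0],
    [1.6, 4.4, 0, 0, 0, 0],
    [2.4, 6.6, 0, 0, 0, 0],
    [3.2, 8.8, 0, 0, 0, 0],
    [4, 11, 0, 0, 0, 0],
    [4.7, 13, 0, 0, 0, 0],
    [5.3, 14.3, 0, 0, 0, 0],
    [5.3, 14.3, 0, 0, 0, 0],
  ],
)

```text
t: 13.38
tool_pos: [0.5247, 0.157, 0.2074]
orientation: [[0.967, 0.02, 0.253], [0.009, -0.999, 0.046], [0.253, -0.042, -0.967]]
contact_force: [-0.1, 0.6, -2.0]
gripper_width: 0.0246
```

```bash
python3 snap.py 13 150,190,120,90 110,120,120,90
```

```text
t 13.4833
joint_pos [-0.355   0.5758 -0.0743  2.0924  0.4348  0.2477 -0.8123]
tool_pos [0.5232 0.1522 0.2072]
orientation [[ 0.9681  0.015   0.2503]
 [ 0.0049 -0.9992  0.0407]
 [ 0.2507 -0.0382 -0.9673]]
contact_force [-0.7664 -0.9518 -2.609 ]
gripper_width 0.024570641265665057
```

View pics/side13.png

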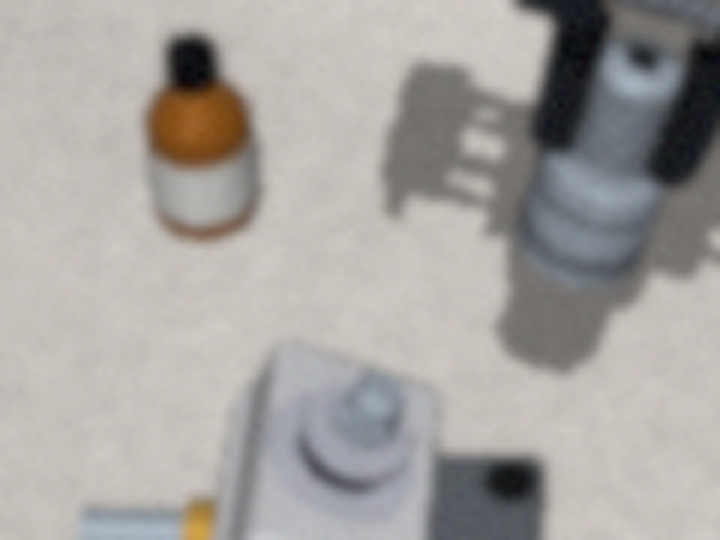

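View pics/top13.png

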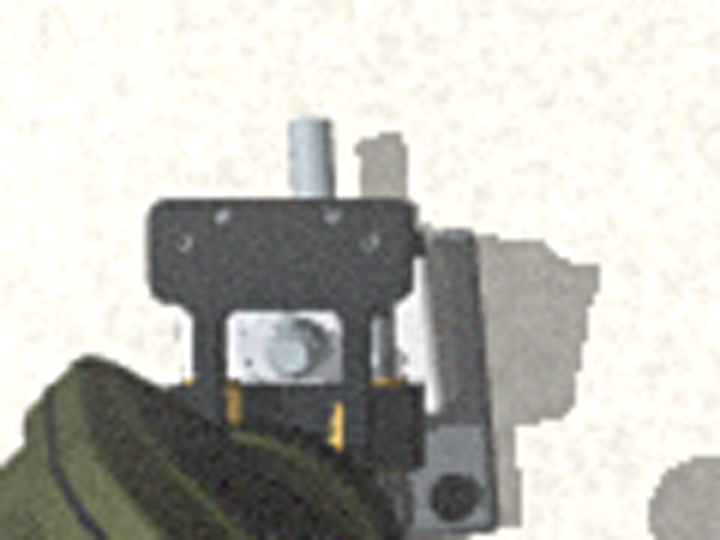

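The wide coupler is held, above and in front of the nipple. The turn was speed-limited, so I'm computing what remains.

```bash
cat > rem.py <<'E'
from h import *
from scipy.spatial.transform import Rotation as Ro
import sys
n=np.array([-.4202,-.0449,.9063]);tip=np.array([.596,.188,.109]); 
c=float(sys.argv[1]); off=np.array(eval(sys.argv[2])) if len(sys.argv)>2 else 0
s=ctrl.observe(); R=s["orientation"]; z=R[:,2]; ax=np.cross(z,-n); L=np.linalg.norm(ax); 
print("rotvec deg",ax/L*np.degrees(np.arcsin(L)),"shift cm",(tip+off+n*(c+.0135)-s["tool_pos"])*100, "along",(s["tool_pos"]-tip)@n-.0135, "lat",(s["tool_pos"]-tip)-n*((s["tool_pos"]-tip)@n), s["contact_force"],s["t"])
E
python3 rem.py .075
```

```text
rotvec deg [  0.3775 -10.3475  -0.3376] shift cm [ 3.5594  3.1818 -1.8042] along 0.10773303349616072 lat [-0.0218 -0.0303 -0.0116] [-0.7664 -0.9518 -2.609 ] 13.4833
```

>>> jog_arm(
  targets=[
    [0.8, 0.7, 0, 0, -2, 0],
    [1.6, 1.4, 0, 0.1, -4, -0.1],
    [2.4, 2.1, -0.3, 0.2, -6, -0.2],
    [3, 2.8, -0.8, 0.3, -8, -0.3],
    [3.5, 3.1, -1.3, 0.4, -10.3, -0.3],
    [3.6, 3.2, -1.8, 0.4, -10.3, -0.3],
    [3.6, 3.2, -1.8, 0.4, -10.3, -0.3],
    [3.6, 3.2, -1.8, 0.4, -10.3, -0.3],
  ],
)

```text
t: 14.15
tool_pos: [0.5463, 0.1716, 0.1881]
orientation: [[0.929, 0.007, 0.369], [0.002, -1.0, 0.015], [0.369, -0.013, -0.929]]
contact_force: [0.4, -0.4, -1.8]
gripper_width: 0.0247
```

```bash
python3 snap.py 14 170,210,100,75 110,120,120,90; python3 rem.py .06
```

```text
t 14.25
joint_pos [-0.4712  0.6317  0.0028  2.1348  1.3864  0.1543 -1.8212]
tool_pos [0.5465 0.1719 0.1881]
orientation [[ 0.9296  0.0083  0.3686]
 [ 0.0028 -0.9999  0.0157]
 [ 0.3686 -0.0136 -0.9295]]
contact_force [-0.3935 -0.0153 -2.2407]
gripper_width 0.02483043784559582
rotvec deg [ 1.5786 -3.242   0.5713] shift cm [ 1.8627  1.2757 -1.2488] along 0.07971552928146974 lat [-0.0103 -0.0119 -0.0054] [-0.3935 -0.0153 -2.2407] 14.25
```

View pics/side14.png

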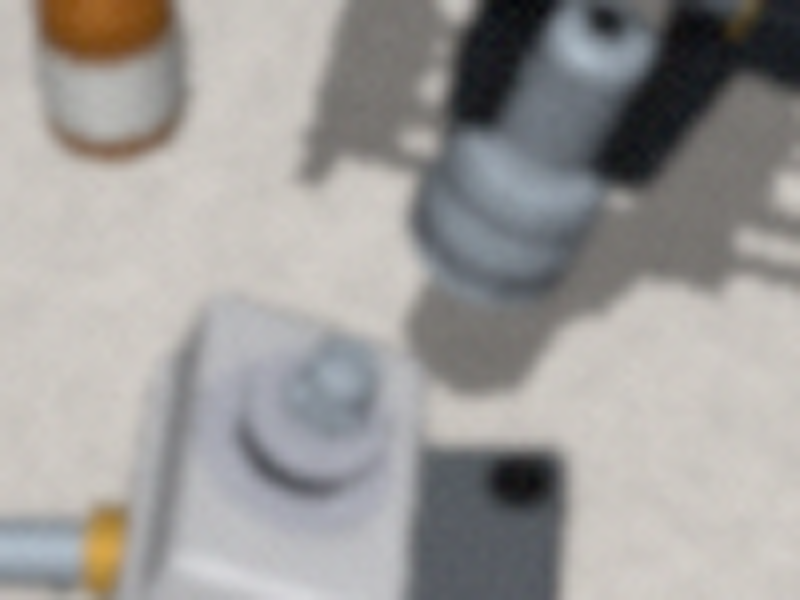

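The wrist is passing close to its straight pose: j6 is near its lower limit and j5/j7 are swinging, with j7 heading for -2.66. Rolling the tool about 80° about its own axis gives the same grasp and restores margin, so I'm doing that here in free air.

>>> jog_arm(
  targets=[
    [0, 0, 0, -2.2, -0.1, 5.6],
    [0, 0, 0, -4.4, -0.2, 11.2],
    [0, 0, 0, -6.6, -0.3, 16.7],
    [0, 0, 0, -8.8, -0.4, 22.3],
    [0, 0, 0, -11.1, -0.5, 27.9],
    [0, 0, 0, -13.3, -0.6, 33.5],
    [0, 0, 0, -15.5, -0.7, 39],
    [0, 0, 0, -15.5, -0.7, 39],
  ],
)

```text
t: 14.92
tool_pos: [0.5469, 0.1725, 0.1887]
orientation: [[0.685, 0.629, 0.368], [0.672, -0.741, 0.017], [0.283, 0.235, -0.93]]
contact_force: [-0.5, 0.2, -2.5]
gripper_width: 0.0251
```

```bash
python3 rem.py .06; python3 -c "
from h import *
s=ctrl.observe();print(s['joint_pos'],s['orientation'],s['tool_pos'])"
```

```text
rotvec deg [ 1.5015 -3.271   0.5341] shift cm [ 1.8196  1.2222 -1.3136] along 0.0800978105070175 lat [-0.0098 -0.0113 -0.0051] [-0.4502  0.2089 -2.4669] 14.9167
[-0.408   0.63   -0.0959  2.1293  1.4017  0.2134 -1.0967] [[ 0.6845  0.6292  0.3681]
 [ 0.6716 -0.7407  0.0172]
 [ 0.2834  0.2355 -0.9296]] [0.5469 0.1725 0.1887]
```

>>> jog_arm(
  targets=[
    [0.3, 0.2, 0, -2, -0.8, 5],
    [0.6, 0.4, 0, -4, -1.6, 10],
    [0.9, 0.6, -0.2, -6, -2.4, 15],
    [1.2, 0.8, -0.4, -8, -3.2, 20],
    [1.5, 1, -0.6, -10, -4, 24],
    [1.8, 1.2, -0.8, -11, -4.6, 27.7],
    [1.8, 1.2, -1, -11, -4.6, 27.7],
    [1.8, 1.2, -1, -11, -4.6, 27.7],
  ],
)

```text
t: 15.58
tool_pos: [0.565, 0.1849, 0.1784]
orientation: [[0.269, 0.862, 0.429], [0.949, -0.314, 0.036], [0.166, 0.398, -0.902]]
contact_force: [-0.3, -0.2, -2.0]
gripper_width: 0.0246
```

```bash
python3 rem.py .06; python3 -c "
from h import *
s=ctrl.observe();print(s['joint_pos'],s['orientation'],s['tool_pos'])"
```

```text
rotvec deg [0.4735 0.5693 0.2478] shift cm [ 0.0066 -0.0159 -0.283 ] along 0.06258267481584211 lat [0.001  0.0003 0.0005] [-0.3387 -0.1784 -1.9904] 15.5833
[-0.388   0.6691 -0.1498  2.1381  1.8566  0.2741 -1.0386] [[ 0.2695  0.862   0.4294]
 [ 0.9487 -0.3143  0.0356]
 [ 0.1656  0.3977 -0.9024]] [0.565  0.1849 0.1784]
```

```bash
python3 snap.py 15 170,210,100,75 110,120,120,90
cat > al.py <<'E'
from h import *
import sys
n=np.array([-.4202,-.0449,.9063]);tip=np.array([.596,.188,.109])
a=np.cross([0,1,0],n);a/=np.linalg.norm(a); b=np.cross(n,a)   # a ~ +x-ish, b ~ +y
print("a",a,"b",b)
def uvw(W): d=W-tip; return np.stack([d@a,d@b,d@n],-1)
W=cloud("side",np.load(f"side{sys.argv[1]}.npz")["d"]); C=uvw(W); r=np.hypot(C[...,0],C[...,1])
c=float(sys.argv[2])
def fit(nm,lo,hi,R,rad,x0=(0,0)):
    w=C[(C[...,2]>lo)&(C[...,2]<hi)&(r<rad)]
    w=w[np.isfinite(w[:,0])]; x,e=circ(w,R,x0); print(nm,len(w),"a,b mm",x*1e3,"rms",e*1e3)
fit("skirt low",c-.036,c-.020,.0205,.035); fit("skirt high",c-.02,c-.004,.0205,.035); fit("neck",c+.004,c+.036,.013,.02)
fit("nipple",-.018,-.006,.009,.016)
fit("collar edge",-.0265,-.0235,.019,.03)
s=ctrl.observe(); d=s["tool_pos"]-tip; print("tcp a,b,n mm",np.array([d@a,d@b,d@n])*1e3,"toolz in a,b",s["orientation"][:,2]@a,s["orientation"][:,2]@b)
E
python3 al.py 15 .0626; python3 al.py 0 .0626 | grep -E "nip|coll"
```

```text
t 15.6833
joint_pos [-0.3887  0.6685 -0.1497  2.1377  1.8572  0.2741 -1.0383]
tool_pos [0.5653 0.1853 0.1789]
orientation [[ 0.268   0.862   0.4303]
 [ 0.949  -0.3131  0.0363]
 [ 0.166   0.3986 -0.902 ]]
contact_force [ 0.602   0.0866 -1.2607]
gripper_width 0.024993131059257993
a [ 0.9072 -0.      0.4206] b [-0.0189  0.999   0.0407]
skirt low 130 a,b mm [ 1.5941 -1.091 ] rms 0.9081233459189034
skirt high 132 a,b mm [ 1.3346 -0.8627] rms 0.907548621472296
neck 0 a,b mm [0. 0.] rms nan
nipple 51 a,b mm [ 0.4979 -1.2995] rms 1.2219517749616655
collar edge 34 a,b mm [-0.1497 -2.8531] rms 4.683169859141994
tcp a,b,n mm [ 1.5573  0.7792 76.4132] toolz in a,b 0.010994648012128534 -0.008631481085496632
nipple 50 a,b mm [ 0.2626 -1.4614] rms 1.1680837562870354
collar edge 32 a,b mm [-0.7691 -2.1422] rms 3.6206350606661117
  return _methods._mean(a, axis=axis, dtype=dtype,
  ret = ret.dtype.type(ret / rcount)
  return _methods._mean(a, axis=axis, dtype=dtype,
  ret = ret.dtype.type(ret / rcount)
```

View pics/side15.png

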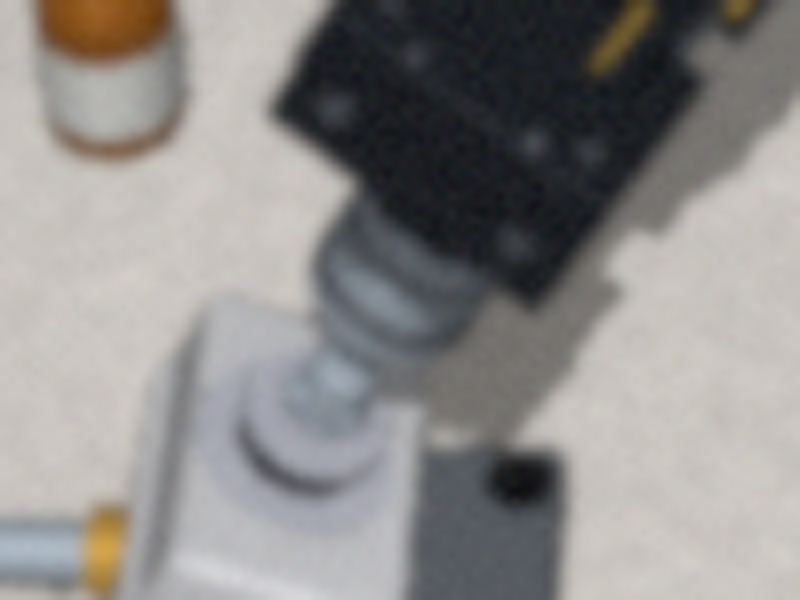

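View pics/top15.png

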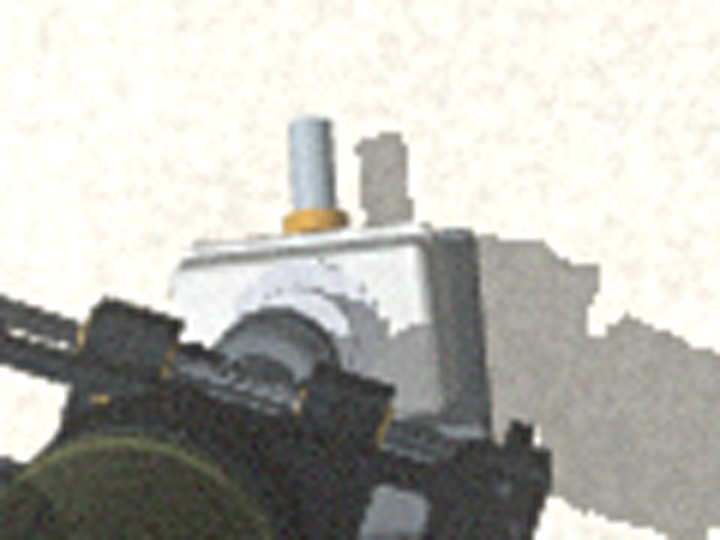

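In the side crop the mouth (400,330) is directly above the nipple tip (335,370). In the side-camera frame the coupler axis is about 1 mm off the nipple axis. I'm correcting the lean and offset while advancing to the tip.

>>> jog_arm(
  targets=[
    [-0.06, -0.07, 0, 0.2, 0.2, 0.1],
    [-0.06, -0.07, -0.03, 0.5, 0.6, 0.2],
    [0.1, -0.05, -0.4, 0.5, 0.6, 0.2],
    [0.3, -0.03, -0.8, 0.5, 0.6, 0.2],
    [0.5, -0.01, -1.2, 0.5, 0.6, 0.2],
    [0.7, 0, -1.6, 0.5, 0.6, 0.2],
    [0.9, 0.02, -2.05, 0.5, 0.6, 0.2],
    [0.9, 0.02, -2.05, 0.5, 0.6, 0.2],
  ],
)

```text
t: 16.35
tool_pos: [0.5748, 0.1861, 0.1575]
orientation: [[0.264, 0.868, 0.421], [0.949, -0.311, 0.046], [0.171, 0.387, -0.906]]
contact_force: [-0.3, 0.6, -1.6]
gripper_width: 0.0249
```

```bash
python3 snap.py 16 170,210,100,75 110,120,120,90; python3 al.py 16 .040 2>/dev/null; python3 rem.py .03
```

```text
t 16.45
joint_pos [-0.3425  0.7161 -0.199   2.119   1.9219  0.2967 -1.0783]
tool_pos [0.5746 0.1862 0.1583]
orientation [[ 0.2633  0.8679  0.4212]
 [ 0.9494 -0.3107  0.0467]
 [ 0.1714  0.3876 -0.9058]]
contact_force [ 0.7225  0.2389 -1.788 ]
gripper_width 0.024549326693374195
a [ 0.9072 -0.      0.4206] b [-0.0189  0.999   0.0407]
skirt low 129 a,b mm [ 1.2183 -0.6198] rms 0.853361265523777
skirt high 119 a,b mm [ 1.3262 -0.5326] rms 0.982096097736272
neck 0 a,b mm [0. 0.] rms nan
nipple 19 a,b mm [ 0.1283 -0.4934] rms 1.2524000900029912
collar edge 34 a,b mm [-0.5602 -4.4615] rms 3.667643579122217
tcp a,b,n mm [ 1.2924  0.6409 53.726 ] toolz in a,b 0.0011523828238125592 0.0018326083990149351
rotvec deg [-0.0965  0.066  -0.0415] shift cm [ 0.3137 -0.0181 -0.9839] along 0.04022603347587781 lat [0.0012 0.0006 0.0006] [ 0.7225  0.2389 -1.788 ] 16.45
```

View pics/side16.png

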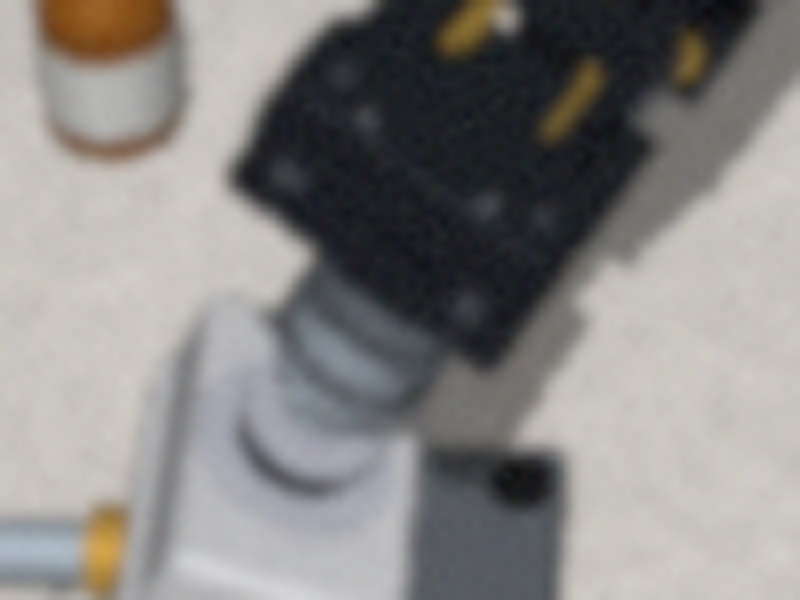

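>>> jog_arm(
  targets=[
    [-0.09, -0.07, -0.04, 0, 0, 0],
    [0, -0.06, -0.2, 0, 0, 0],
    [0.1, -0.05, -0.4, 0, 0, 0],
    [0.2, -0.04, -0.6, 0, 0, 0],
    [0.3, -0.03, -0.85, 0, 0, 0],
    [0.33, -0.03, -0.95, 0, 0, 0],
    [0.33, -0.03, -0.95, 0, 0, 0],
  ],
)

```text
t: 17.03
tool_pos: [0.578, 0.1859, 0.1488]
orientation: [[0.263, 0.868, 0.422], [0.949, -0.311, 0.047], [0.171, 0.388, -0.906]]
contact_force: [0.3, -0.1, -1.4]
gripper_width: 0.0241
```

```bash
python3 snap.py 17 170,210,100,75 110,120,120,90; python3 al.py 17 .030 2>/dev/null; python3 rem.py .025
```

```text
t 17.1333
joint_pos [-0.324   0.7376 -0.224   2.1149  1.9538  0.3191 -1.1027]
tool_pos [0.578  0.186  0.1491]
orientation [[ 0.263   0.8677  0.4218]
 [ 0.9494 -0.3106  0.0469]
 [ 0.1717  0.3881 -0.9055]]
contact_force [ 1.0754  0.4223 -1.0895]
gripper_width 0.024714778687348355
a [ 0.9072 -0.      0.4206] b [-0.0189  0.999   0.0407]
skirt low 120 a,b mm [ 0.5629 -1.1116] rms 0.8669715315038002
skirt high 119 a,b mm [ 0.5696 -0.9125] rms 0.9528825829722357
neck 0 a,b mm [0. 0.] rms nan
nipple 0 a,b mm [0. 0.] rms nan
collar edge 25 a,b mm [ 0.0564 -3.4753] rms 2.9354609458820398
tcp a,b,n mm [ 0.5419  0.0034 44.0198] toolz in a,b 0.001764351376475129 0.001986303182447718
rotvec deg [-0.1052  0.101  -0.0438] shift cm [ 0.1829  0.0245 -0.5232] along 0.03051976455142443 lat [0.0005 0.     0.0002] [ 1.0754  0.4223 -1.0895] 17.1333
```

View pics/side17.png

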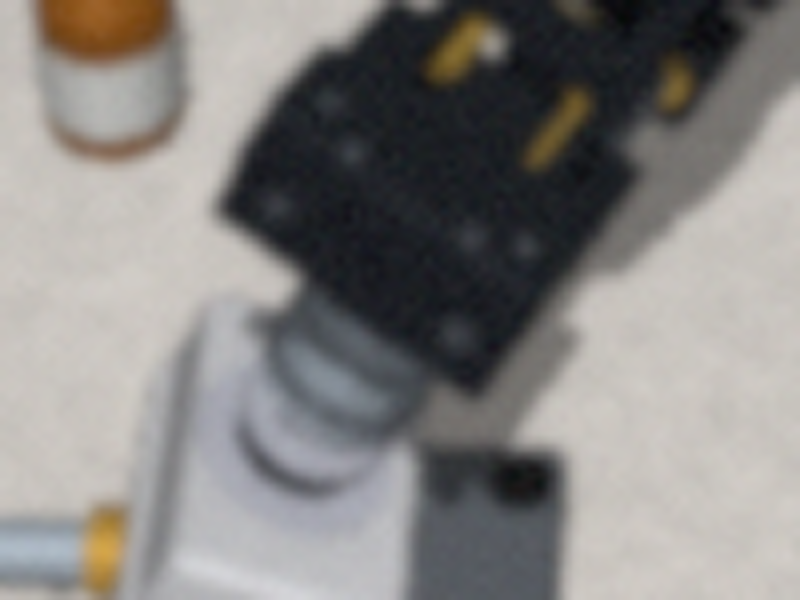

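The mouth is now about 10 mm down the nipple with no side force. I'm pressing on to the balls in small steps.

>>> jog_arm(
  targets=[
    [0.04, 0, -0.09, 0, 0, 0],
    [0.08, 0.01, -0.18, 0, 0, 0],
    [0.13, 0.01, -0.27, 0, 0, 0],
    [0.17, 0.02, -0.36, 0, 0, 0],
    [0.21, 0.02, -0.45, 0, 0, 0],
    [0.25, 0.03, -0.54, 0, 0, 0],
    [0.29, 0.03, -0.63, 0, 0, 0],
    [0.29, 0.03, -0.63, 0, 0, 0],
  ],
)

```text
t: 17.8
tool_pos: [0.5804, 0.1861, 0.1433]
orientation: [[0.263, 0.868, 0.422], [0.949, -0.311, 0.047], [0.172, 0.388, -0.905]]
contact_force: [-3.6, -1.8, 5.2]
gripper_width: 0.0248
```

```bash
python3 rem.py .01
```

```text
rotvec deg [-0.0971  0.105  -0.0398] shift cm [ 0.5702  0.0868 -1.2967] along 0.024186388763723747 lat [ 0.0003 -0.0002  0.0001] [-3.6482 -1.7985  5.2277] 17.8
```

Contact with the balls at c≈24 mm, about 8 N along the axis. I'm pushing on through the snap.

>>> jog_arm(
  targets=[
    [0.04, 0, -0.09, 0, 0, 0],
    [0.08, 0.01, -0.18, 0, 0, 0],
    [0.13, 0.01, -0.27, 0, 0, 0],
    [0.17, 0.02, -0.36, 0, 0, 0],
    [0.21, 0.02, -0.45, 0, 0, 0],
    [0.21, 0.02, -0.45, 0, 0, 0],
  ],
)

```text
t: 18.3
tool_pos: [0.5831, 0.1861, 0.1374]
orientation: [[0.264, 0.868, 0.421], [0.949, -0.311, 0.046], [0.171, 0.387, -0.906]]
contact_force: [2.2, -0.1, -10.1]
gripper_width: 0.0246
```

```bash
python3 rem.py .008;  python3 -c "
from h import *
s=ctrl.observe();print(s['joint_pos'],s['wrist_torque'])"
```

```text
rotvec deg [-0.0625  0.0443 -0.0268] shift cm [ 0.3891  0.0892 -0.8928] along 0.017765666945422434 lat [ 0.0002 -0.0005  0.0001] [  2.1513  -0.1023 -10.1455] 18.3
[-0.3085  0.765  -0.2432  2.1051  1.9814  0.3387 -1.1219] [-0.2102  0.7797 -0.0296]
```

The force reversed to about 9 N pulling down: it snapped on. I'm pushing the collar down.

>>> jog_arm(
  targets=[
    [0.04, 0.01, -0.1, 0, 0, 0],
    [0.08, 0.02, -0.2, 0, 0, 0],
    [0.13, 0.03, -0.3, 0, 0, 0],
    [0.18, 0.03, -0.4, 0, 0, 0],
    [0.22, 0.04, -0.5, 0, 0, 0],
    [0.27, 0.05, -0.6, 0, 0, 0],
    [0.31, 0.05, -0.7, 0, 0, 0],
    [0.31, 0.05, -0.7, 0, 0, 0],
  ],
)

```text
t: 18.97
tool_pos: [0.5862, 0.1871, 0.1315]
orientation: [[0.263, 0.868, 0.422], [0.949, -0.311, 0.047], [0.172, 0.388, -0.905]]
contact_force: [-4.2, -2.6, 2.9]
gripper_width: 0.0249
```

```bash
python3 rem.py .008
```

```text
rotvec deg [-0.11    0.1257 -0.0448] shift cm [ 0.0784 -0.0022 -0.3037] along 0.011080744573559972 lat [0.0005 0.0002 0.0002] [-4.2307 -2.5644  2.914 ] 18.9667
```

>>> jog_arm(
  targets=[
    [0.04, 0, -0.09, 0, 0, 0],
    [0.08, 0, -0.18, 0, 0, 0],
    [0.13, 0, -0.27, 0, 0, 0],
    [0.13, 0, -0.27, 0, 0, 0],
    [0.13, 0, -0.27, 0, 0, 0],
  ],
)

```text
t: 19.38
tool_pos: [0.5872, 0.1871, 0.1293]
orientation: [[0.263, 0.868, 0.422], [0.949, -0.31, 0.047], [0.172, 0.389, -0.905]]
contact_force: [-7.4, -3.2, 9.5]
gripper_width: 0.0246
```

```bash
python3 rem.py .008
```

```text
rotvec deg [-0.1197  0.138  -0.0486] shift cm [-0.0197 -0.002  -0.0858] along 0.008693488219108177 lat [0.0005 0.0001 0.0002] [-7.4167 -3.2258  9.5423] 19.3833
```

>>> jog_arm(
  targets=[
    [0.04, 0, -0.09, 0, 0, 0],
    [0.04, 0, -0.09, 0, 0, 0],
    [0.04, 0, -0.09, 0, 0, 0],
  ],
)

```text
t: 19.63
tool_pos: [0.5872, 0.1871, 0.1292]
orientation: [[0.262, 0.867, 0.423], [0.949, -0.31, 0.047], [0.172, 0.389, -0.905]]
contact_force: [-11.4, -4.7, 18.4]
gripper_width: 0.0248
```

```bash
python3 rem.py .008
```

```text
rotvec deg [-0.1339  0.1679 -0.0538] shift cm [-0.0257 -0.0057 -0.0703] along 0.00852599987938185 lat [0.0005 0.0001 0.0002] [-11.3894  -4.6917  18.3947] 19.6333
```

The TCP stopped (0.1 mm of motion) while the axial force rose to about 23 N against the 7 N spring, so the collar is at its hard stop. I'm taking a final look.

>>> jog_arm(
  targets=[
    [0, 0, 0, 0, 0, 0],
    [0, 0, 0, 0, 0, 0],
    [0, 0, 0, 0, 0, 0],
    [0, 0, 0, 0, 0, 0],
    [0, 0, 0, 0, 0, 0],
    [0, 0, 0, 0, 0, 0],
  ],
)

```text
t: 20.13
tool_pos: [0.5872, 0.1871, 0.1292]
orientation: [[0.262, 0.867, 0.423], [0.95, -0.31, 0.047], [0.172, 0.389, -0.905]]
contact_force: [-11.0, -4.3, 17.4]
gripper_width: 0.0247
```

```bash
python3 snap.py 20 160,140,190,220 60,100,360,220; python3 snap.py 21 170,210,100,75 110,120,120,90 >/dev/null; python3 al.py 21 .008 2>/dev/null; python3 rem.py .008
```

```text
t 20.2333
joint_pos [-0.2958  0.7853 -0.2612  2.098   2.0055  0.3569 -1.1381]
tool_pos [0.5872 0.1871 0.1292]
orientation [[ 0.2623  0.8674  0.4228]
 [ 0.9495 -0.3102  0.0474]
 [ 0.1723  0.389  -0.905 ]]
contact_force [-10.6957  -3.7984  16.4441]
gripper_width 0.024711159367011338
a [ 0.9072 -0.      0.4206] b [-0.0189  0.999   0.0407]
skirt low 118 a,b mm [ 0.7943 -0.799 ] rms 0.7754694568860556
skirt high 100 a,b mm [ 0.7026 -0.8458] rms 0.8475897974849416
neck 0 a,b mm [0. 0.] rms nan
nipple 0 a,b mm [0. 0.] rms nan
collar edge 15 a,b mm [1.4089 1.3401] rms 0.858359909986372
tcp a,b,n mm [ 0.5288  0.0942 22.0365] toolz in a,b 0.0029218274005686213 0.002547619319508149
rotvec deg [-0.1356  0.1672 -0.0546] shift cm [-0.0252 -0.007  -0.0713] along 0.008536467688271787 lat [0.0005 0.0001 0.0002] [-10.7067  -4.7412  17.4917] 20.3333
```

View pics/side20.png

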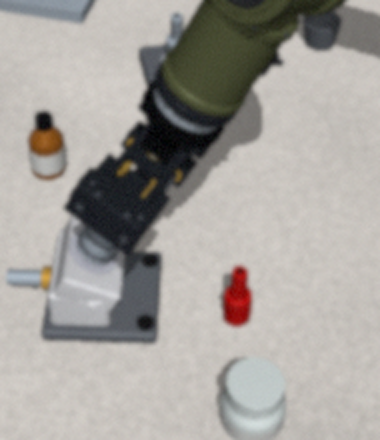

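View pics/side21.png

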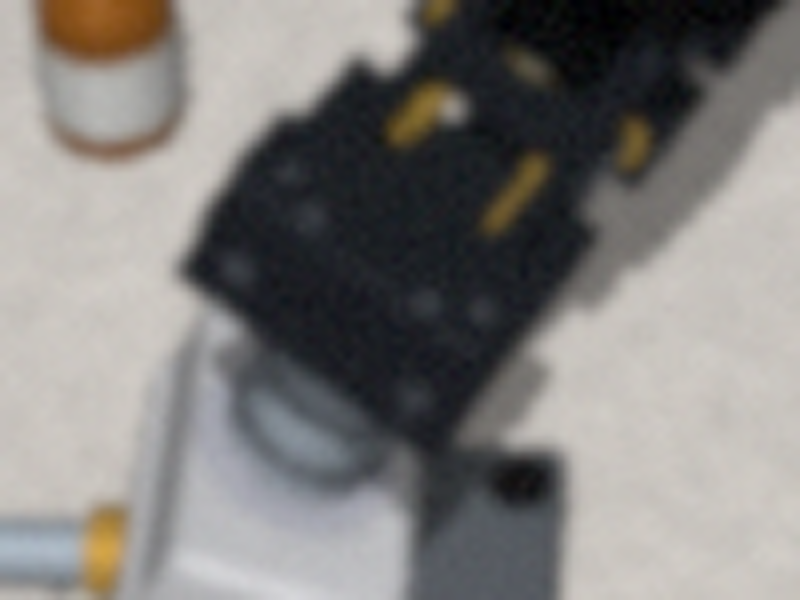

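View pics/top20.png

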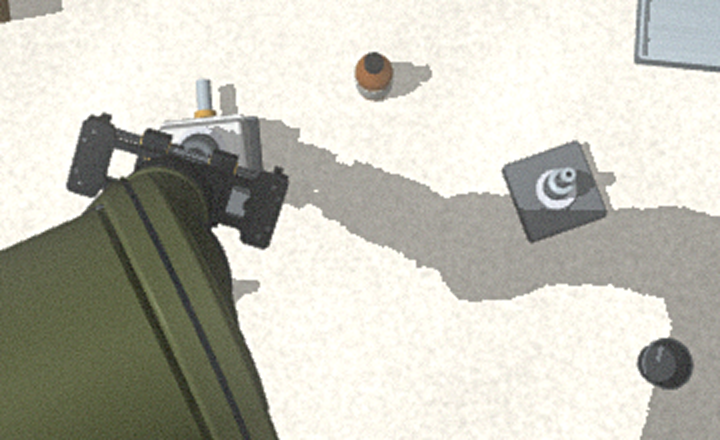

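The top view shows the narrow coupler standing on its spigot at (565,178), with the bottle (373,75) and cup (665,362) where they were. The side views show the jar (253,397) and the red look-alike (238,300) standing, and the wide coupler's mouth over the collar, low on the dock face. The force is steady, so I'm handing in.

```bash
python3 -c "
from bench import ctrl
print(ctrl.finish_job())"
```

```text
the job is handed in; nothing more can be done
None
```

I set the narrow coupler on its spigot and let go of it. Then I pressed the wide one onto the nipple until it snapped, pushed the collar to its stop, and handed in at about 20 s, still gripping it and pushing. The verdict is not reported.

**Last checks:**
- **Narrow coupler:** it was seated with about 6 N of contact. The final top view shows it still upright on its spigot.
- **Snap:** pressing met about 8 N at the balls, then the force reversed to about 9 N of pull, which marks the snap.
- **Collar stop:** the axial push settled at about 22 N and the TCP stopped moving, with the coupler's centre about 8.5 mm above the tip (8 mm expected). The 0.5 mm difference is within the 2 mm camera calibration. The collar joint itself cannot be read, so "at the stop" rests on the force rise with no motion.
- **Squareness:** the tool axis is within about 0.3° of the nipple axis as I measured it.
- **Bystanders:** bottle, jar and cup look upright and where they were in the last pictures.

**What disagreed:**
- **Cameras:** the two views differed by about 2.5 mm. I averaged them and corrected by comparing parts within the side view.
- **Side force:** about 4 N sideways remained at the end, well under the limits.
- **Wrist:** I rolled the tool about 70° on the way to the dock because the wrist neared a joint limit.

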